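# Unlock the isolator bank and throw its interlocked levers

### The job

Put the isolator bank back in service. First lift every lockout tag up and off its hook on the rack and set it down in the tray without dropping it; then take the key rod out of its fork and push it fully home in the key tube, collar down on the block; then throw all three levers fully over, away from the robot. The interlock frees the levers only one after another, in an order you must find out: a lever that stops early is still locked, so try another. Do not disturb the loose pipe fittings standing by.

Things in the scene. Friction and masses are not known exactly. Their poses are not given: they have to be found in the camera images.
- bank: The isolator bank, fixed: a 90 x 390 x 8 mm steel base rail carrying, in a row, one square aluminium key-tube block and three equal grey lever units, 100 mm apart. Origin: middle of the rail's underside. x points across the rail away from the robot, the way the levers are thrown; y runs along the row. The key-tube block stands at the -y end, the units at y = -50, +50 and +150 mm (which lever is in which place changes).
- tube_mouth (a point): Centre of the mouth of the key tube, in the top face (90 mm above the bench) of the 50 x 50 mm aluminium block. The hole is upright, 15 mm wide with a 3 mm chamfer. A plunger inside is met 50 mm down and gives way for 20 mm more against 1.5 N of friction; when it is down it frees one of the levers.
- rack: Tag rack, fixed: a 190 mm long stand with three steel hooks 70 mm apart. Origin: under the rack at its base; the hooks point along the rack's own -x. Each hook is an 8 mm round bar, level at 130 mm height out to x = -43 mm, ending in an upturned tip whose top is 148 mm high and which reaches to x = -52 mm. The rack's cross bar behind the hooks is 136 mm high, its front face at x = +13 mm.
- tray: Loose plastic tray, 120 x 240 x 35 mm, walls and floor 4 mm. Origin: centre of its underside; y along its length.
- key_handle (a point): The key rod: an upright steel rod 10 mm thick and 70 mm long below a collar 36 mm wide and 6 mm thick, with a round black handle 26 mm wide and 45 mm tall on top; 0.12 kg. This point is the centre of the handle (22.5 mm above the collar's top, 28.5 mm above its underside, 98.5 mm above the rod's tip). It hangs by the collar in a fork of two 8 mm bars 114 mm above the bench; the bar ends turn up 8 mm. Its z axis points up along the handle.
- key_collar (a point): Centre of the underside of the key rod's collar; 70 mm above the rod's tip. With the key fully home it lies on the tube's mouth.
- tee: Bystander: iron pipe tee, 66 x 61 x 49 mm, loose.
- reducer: Bystander: bell reducer, 54 mm wide, 38 mm tall, loose.
- coupling: Bystander: pipe coupling, 44 mm wide, 41 mm tall, loose.
- tag_0_center (a point): Lockout tag (may be absent): aluminium plate 8 mm thick, 50 mm wide, 122 mm tall, 0.11 kg. This point is its centre, 61 mm above its lower edge. x across the thickness, y across the width, z up. A window 26 mm wide runs from 21 mm below to 21 mm above the centre and hangs over a hook by its upper edge; the 30 mm wide grip tab on top ends 61 mm above the centre. Lifted 14 to 34 mm, the window clears the hook's tip.
- tag_0: The same tag; origin at the middle of its lower edge, axes as above.
- tag_1_center (a point): Lockout tag (may be absent): aluminium plate 8 mm thick, 50 mm wide, 122 mm tall, 0.11 kg. This point is its centre, 61 mm above its lower edge. x across the thickness, y across the width, z up. A window 26 mm wide runs from 21 mm below to 21 mm above the centre and hangs over a hook by its upper edge; the 30 mm wide grip tab on top ends 61 mm above the centre. Lifted 14 to 34 mm, the window clears the hook's tip.
- tag_1: The same tag; origin at the middle of its lower edge, axes as above.
- tag_2_center (a point): Lockout tag (may be absent): aluminium plate 8 mm thick, 50 mm wide, 122 mm tall, 0.11 kg. This point is its centre, 61 mm above its lower edge. x across the thickness, y across the width, z up. A window 26 mm wide runs from 21 mm below to 21 mm above the centre and hangs over a hook by its upper edge; the 30 mm wide grip tab on top ends 61 mm above the centre. Lifted 14 to 34 mm, the window clears the hook's tip.
- tag_2: The same tag; origin at the middle of its lower edge, axes as above.
- lever_a (a joint): One of the three levers. 0: leaning 0.45 rad towards the robot (off); 0.9: leaning 0.45 rad away (on, end stop). Hinge along the bank's y, 53 mm above the bench, in the middle of its unit; friction 0.15 N m, it stays where it is left. While locked it stops after about 0.1 rad: the interlock. A brass stud on the front of its unit's top stands about 10 mm proud while locked and sinks flush when free. A full throw of one lever frees another.
- lever_a_grip (a point): Centre of that lever's black round grip (22 mm thick, 58 mm long along the lever), 80 mm from its hinge.
- lever_b (a joint): One of the three levers. 0: leaning 0.45 rad towards the robot (off); 0.9: leaning 0.45 rad away (on, end stop). Hinge along the bank's y, 53 mm above the bench, in the middle of its unit; friction 0.15 N m, it stays where it is left. While locked it stops after about 0.1 rad: the interlock. A brass stud on the front of its unit's top stands about 10 mm proud while locked and sinks flush when free. A full throw of one lever frees another.
- lever_b_grip (a point): Centre of that lever's black round grip (22 mm thick, 58 mm long along the lever), 80 mm from its hinge.
- lever_c (a joint): One of the three levers. 0: leaning 0.45 rad towards the robot (off); 0.9: leaning 0.45 rad away (on, end stop). Hinge along the bank's y, 53 mm above the bench, in the middle of its unit; friction 0.15 N m, it stays where it is left. While locked it stops after about 0.1 rad: the interlock. A brass stud on the front of its unit's top stands about 10 mm proud while locked and sinks flush when free. A full throw of one lever frees another.
- lever_c_grip (a point): Centre of that lever's black round grip (22 mm thick, 58 mm long along the lever), 80 mm from its hinge.

How it is judged:
On the way, in this order (a step that is already met when the one before it is completed fails the run):
1. every lockout tag lies in the tray (x of tag_0_center in the frame of tray between -0.06 and 0.06 m and y of tag_0_center in the frame of tray between -0.12 and 0.12 m and z of each of tag_0_center, tag_1_center, tag_2_center in the frame of tray below 0.075 m and linear speed of each of tag_0, tag_1, tag_2 below 0.05 m/s and x of tag_1_center in the frame of tray between -0.06 and 0.06 m and y of tag_1_center in the frame of tray between -0.12 and 0.12 m and x of tag_2_center in the frame of tray between -0.06 and 0.06 m and y of tag_2_center in the frame of tray between -0.12 and 0.12 m), for 0.2 s.
2. the key rod is fully home in the key tube (distance between key_collar and tube_mouth below 0.006 m and angle between key_collar's own z axis and vertical below 0.12 rad), for 0.2 s.
3. all three levers are thrown fully over (value of joint each of lever_a, lever_b, lever_c above 0.8 rad), for 0.2 s.
At the end, for the whole second after the job is handed in: Every tag that was there is at rest in the tray (its centre within the tray's outline and less than 75 mm above its underside), the tray level; the key's collar is within 6 mm of the tube's mouth, upright; all three levers stand beyond 0.8 of their 0.9 rad (all of step 1 and all of step 2 and all of step 3 and angle between tray's own z axis and vertical below 0.1 rad); the robot touches nothing.
It fails at once if a loose pipe fitting is pushed more than 30 mm (distance of any of tee, reducer, coupling from where it was at the start of the episode above 0.03 m).
It fails at once if a tag is dropped from a height or thrown (faster than 1.5 m/s) (linear speed of any of tag_0, tag_1, tag_2 above 1.5 m/s).
Of tag_0, tag_1, tag_2 only 2 to 3 are there at a start; the rules pass over those that are not, and their reading is None.
At some moment in a run one of tray may be knocked a few centimetres aside while the robot is not near it.
It also fails if it takes over 210 s, if anything falls off the work surface, if the arm or the gripper's body presses on something with over 40 N, if the wrist force passes 120 N, or if a joint passes its speed limit or range.

### The arm

A 6-joint arm with a two-finger parallel gripper is mounted at the origin on a cart in front of the work surface, level with it; the furniture and walls round the work are solid. World frame = base frame: x ahead of the robot, y to its left, z up, the work surface at z = 0. Lengths are in m, angles in rad, forces in N, time in s.
With the tool pointing down it reaches from about 0.3 to 0.825 m from the base axis. Payload 5.4 kg.
Tool frame: the origin (TCP) lies midway between the tips of the shut fingers; the grasp point (between the pads) lies 19 mm behind it; x points along the fingers, y is the direction in which the jaws open and shut, and the axes are right-handed (so a half turn about x gives the same grasp; the last joint's range is limited). The gripper opens to 92 mm and grips with 3 to 60 N. Pads are 20 mm wide; open, the fingers measure 128 mm over their backs; the gripper's body (75 mm by 189 mm) begins 69 mm behind the grasp point.
Start: joints at [-1.515, 0.158, 1.597, -0, 1.386, -0.21], TCP at [0.151, -0.555, 0.215] pointing down, gripper open.
Joint ranges: [-2.91, 2.91], [-0.94, 2.29], [0.18, 2.7], [-1.29, 4.43], [0.17, 2.64], [-3, 3]. Speed limits (rad/s): [2.57, 2.57, 3.14, 3.14, 3.14, 3.14].

### API

Orientations are given as a unit quaternion [x, y, z, w].
In Python, from cell import * gives the robot as it stands.
- The arm moves only by the tool move_arm, never from a script. Its argument "plan" is a list of rows, each an object with "travel": the shift along the world's x, y, z in mm, a list of three; "rotation": the turn, a rotation vector about the world's x, y, z in degrees, a list of three; "hand": the gripper's target within -1 to 1 (fully open at 1, half-way at 0, shut at -1). A call has 1 to 5 rows; each row shifts and turns the commanded pose from where the row before left it; what a row does not reach is not made up. A row lasts 1/12 s, in which the tool goes at most 41.7 mm and 7.16 degrees, less where a joint would pass 70% of its speed; a pose out of reach is approached as far as the arm can. A call is refused whole if a number of a shift passes 41.7 or a number of a turn 7.16, either way. A call with a gripper value outside its range is refused whole. The fingers move at their own pace and stop on an object; "grip_force" is the grip in N (left out, the last holds). Time passes only in rows, so rows that do not move let the fingers close. It gives the time, the measured TCP pose, the force and the opening at its end, in the units of the state.
- observe(): the state, without advancing time (a new reading comes with each control period).
- camera(name): name is "scene" or "top" or "wrist"; returns a dict with "img" (420x560x3 uint8, red, green, blue), "fx", "fy", "cx", "cy" (pixels), "k1" (the pictures are not rectified: a ray, as slopes to the right and down, at radius r is drawn at 1 + k1 r^2 times it, then the intrinsics apply), "R" (3x3) and "t" (3): a world point X has camera coordinates R X + t. Camera axes: x right, y down, z forward; pixel columns grow to the right and rows downward; lengths in m; the calibration is good to about 2 mm. A picture is of the moment at which its call begins. There is no depth.
- hand_in(): hands the job in, once; it reports no verdict.
The state is a dict: "time_s": time; "joint_pos": joint angles; "qd": joint speeds; "joint_efforts": joint torques, N m; "ee_pos": TCP position; "tcp_rot": TCP orientation; "ft_force": force on the tool from outside, world axes, zero at the start; "moment": the same for the moment, N m; "grip_width": finger opening in m.
Only numpy, scipy, OpenCV 4.12 (cv2) and the standard library are available. Lean on these libraries where they do the work, as an engineer would, in place of code of your own. Each camera call takes 0.05 s, during which the arm holds its last target.

## Working session

There is one attempt and no reset: what is moved stays moved. The work goes in short steps, Python scripts to look and compute and a tool call to move; the robot and the scene stay as the last step left them, time stands still between calls to the robot, and variables do not carry over. Pictures are saved under pics/ and viewed, and the job is handed in when it is done.

Besides the shell and the picture viewer there is one more tool, called after "Emit:" as name(argument=value, ...) on one line, values as JSON. move_arm: Moves the arm, as the interface text tells. Its arguments: {"type":"object","properties":{"plan":{"type":"array"},"grip_force":{"type":"number"}},"required":["plan"]}

```bash
ls; mkdir -p pics
python3 - <<'E'
from cell import *
import cv2
print(observe())
for n in ["scene","top","wrist"]:
    c=camera(n); cv2.imwrite(f"pics/{n}0.png",c["img"][:,:,::-1])
    print(n,{k:(v if k!='img' else 0) for k,v in c.items()})
E
```

```text
pics
{'time_s': 0.0, 'joint_pos': array([-1.51507989e+00,  1.59086095e-01,  1.59819889e+00,  3.09529771e-06,
        1.38620964e+00, -2.10072466e-01]), 'qd': array([ 5.16655679e-05, -4.18080313e-04, -8.12779086e-04,  4.22345274e-04,
        1.96022543e-03, -8.76105763e-04]), 'joint_efforts': array([-1.47666487e-03, -3.85569727e+01, -3.22110343e+01,  7.01374607e-02,
        3.80689139e-02, -1.30335156e-04]), 'ee_pos': array([ 0.15099607, -0.55417665,  0.21361482]), 'tcp_rot': array([ 0.70092451,  0.09436433, -0.70081867,  0.0930236 ]), 'ft_force': array([ 0.68288265, -0.48433932,  0.15896569]), 'moment': array([-0.05368635, -0.00894626, -0.01334062]), 'grip_width': 0.09200256621173013}
scene {'img': 0, 'fx': 395.28867812160087, 'fy': 395.28867812160087, 'cx': 273.83877327255885, 'cy': 205.51857421623913, 'k1': -0.0007628189988705372, 'R': array([[-0.48807777, -0.87274326,  0.0099649 ],
       [-0.64454175,  0.35271175, -0.6783512 ],
       [ 0.5885117 , -0.33751094, -0.73467023]]), 't': array([0.17455031, 0.43028171, 1.03618489])}
top {'img': 0, 'fx': 390.85781519115466, 'fy': 390.85781519115466, 'cx': 280.6927102924281, 'cy': 211.82024025868324, 'k1': -0.09958003344409438, 'R': array([[ 1.30627935e-02, -9.99914613e-01, -3.61292263e-04],
       [-9.82655628e-01, -1.27704791e-02, -1.84999543e-01],
       [ 1.84979133e-01,  2.77163671e-03, -9.82738540e-01]]), 't': array([-0.09389491,  0.51151503,  1.05835068])}
wrist {'img': 0, 'fx': 316.06272531268706, 'fy': 316.06272531268706, 'cx': 280.2351445943915, 'cy': 210.13111320016168, 'k1': -0.04857209306285985, 'R': array([[ 0.26311907, -0.96476161, -0.00183952],
       [-0.93417642, -0.25525296,  0.24931975],
       [-0.24100367, -0.06388234, -0.96841947]]), 't': array([-0.57390323, -0.02917378,  0.3893898 ])}
```

View pics/scene0.png

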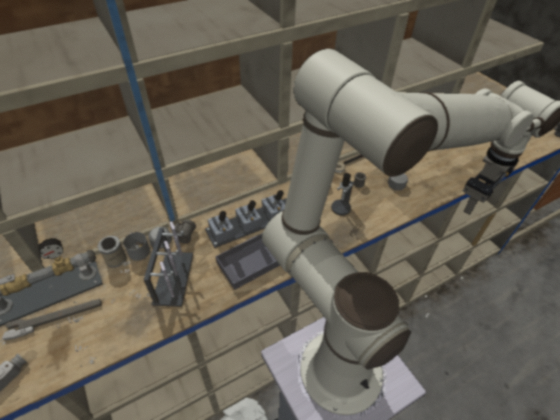

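View pics/top0.png

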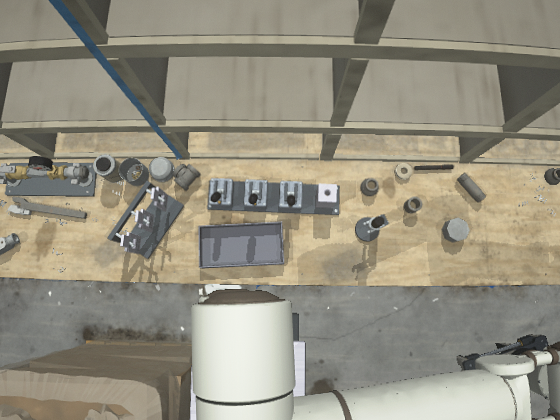

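View pics/wrist0.png

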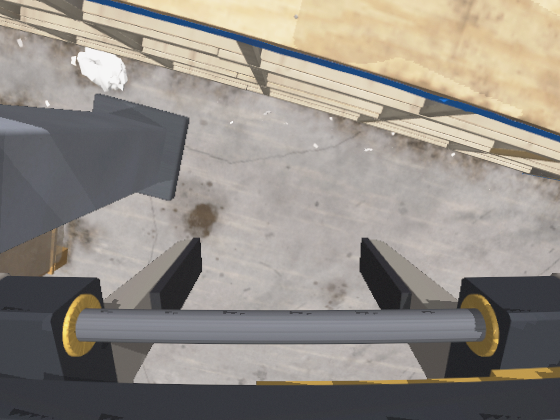

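```bash
cat > h.py <<'E'
from cell import *
import numpy as np, cv2
from scipy.spatial.transform import Rotation as Rot
def KD(c): return np.array([[c["fx"],0,c["cx"]],[0,c["fy"],c["cy"]],[0,0,1]]),np.array([c["k1"],0,0,0,0.])
def ray(c,u,v):
    K,D=KD(c); p=cv2.undistortPointsIter(np.array([[[u,v]]],float),K,D,None,None,(3,50,1e-10))[0,0]
    R=np.array(c["R"]);t=np.array(c["t"])
    return -R.T@t, R.T@np.array([p[0],p[1],1])
def atz(c,u,v,z):
    o,d=ray(c,u,v); return o+d*(z-o[2])/d[2]
def proj(c,X):
    K,D=KD(c); r,_=cv2.Rodrigues(np.array(c["R"]))
    return cv2.projectPoints(np.array(X,float).reshape(-1,1,3),r,np.array(c["t"],float),K,D)[0][:,0]
def tri(l):
    A=np.zeros((3,3));b=np.zeros(3)
    for c,u,v in l:
        o,d=ray(c,u,v);d=d/np.linalg.norm(d);P=np.eye(3)-np.outer(d,d);A+=P;b+=P@o
    X=np.linalg.solve(A,b)
    return X,[np.round(proj(c,X)[0]-[u,v],1) for c,u,v in l]
def snap(n,name,box=None,w=800):
    c=camera(n);im=c["img"][:,:,::-1]
    if box:
        x0,y0,x1,y1=box; s=min(w/(x1-x0),600/(y1-y0)); im=cv2.resize(np.ascontiguousarray(im[y0:y1,x0:x1]),None,fx=s,fy=s,interpolation=cv2.INTER_CUBIC)
        print("scale",s)
    cv2.imwrite(f"pics/{name}.png",im);return c
def st():
    o=observe();print(round(o["time_s"],2),np.round(o["ee_pos"],4),"fing",np.round(Rot.from_quat(o["tcp_rot"]).as_matrix()[:,:2].T,3).tolist(),"F",np.round(o["ft_force"],1),"w",round(o["grip_width"],4),"q",np.round(o["joint_pos"],2));return o
E
python3 - <<'E'
from h import *
c=snap("top","t1",(90,140,290,290)); snap("top","t2",(290,140,490,290))
snap("scene","s1",(120,180,420,320))
for u,v,z in [(145,241,0),(268,272,0),(361,229,.16),(240,260,0),(240,285,0),(328,187,.09),(180,160,0)]: print(u,v,np.round(atz(c,u,v,z),3))
E
```

```text
scale 4.0
scale 4.0
scale 2.6666666666666665
145 241 [0.429 0.312 0.   ]
268 272 [ 0.345 -0.053  0.   ]
361 229 [ 0.45  -0.291  0.16 ]
240 260 [0.378 0.029 0.   ]
240 285 [0.307 0.027 0.   ]
328 187 [ 0.576 -0.217  0.09 ]
180 160 [0.679 0.223 0.   ]
```

View pics/t1.png

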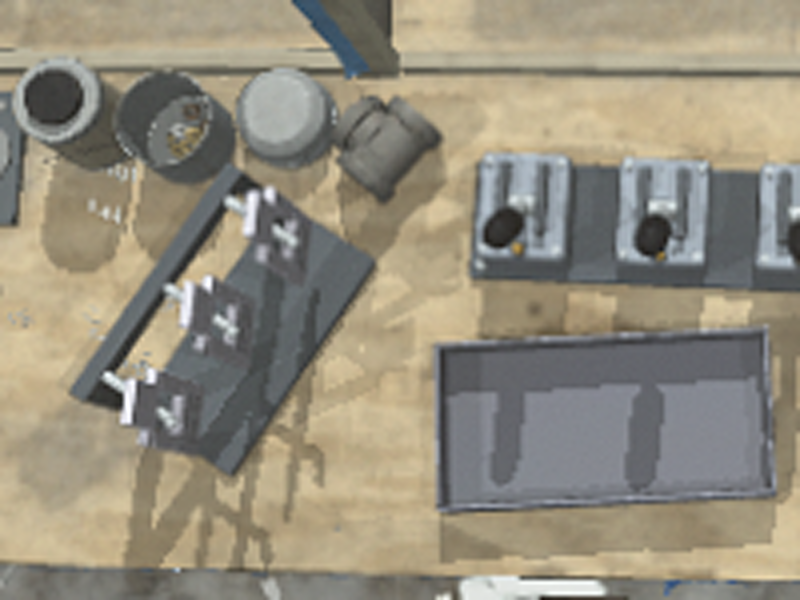

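View pics/t2.png

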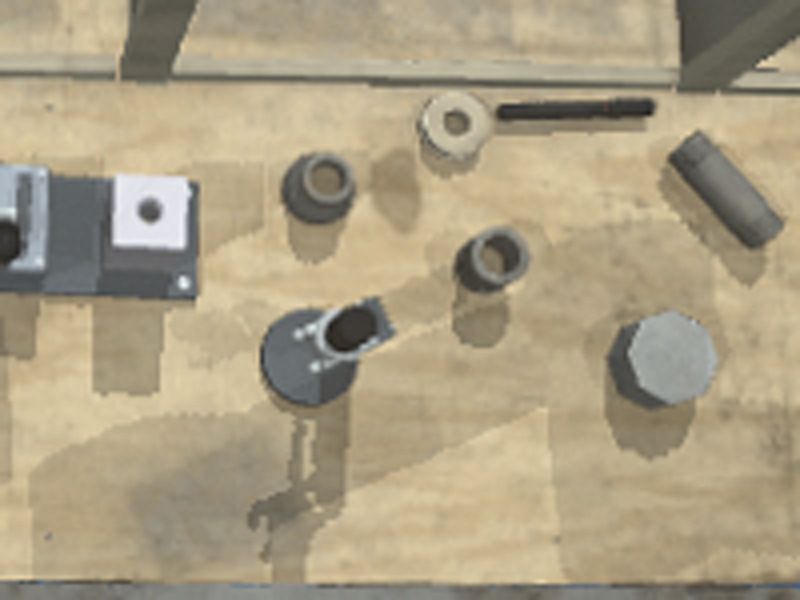

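View pics/s1.png

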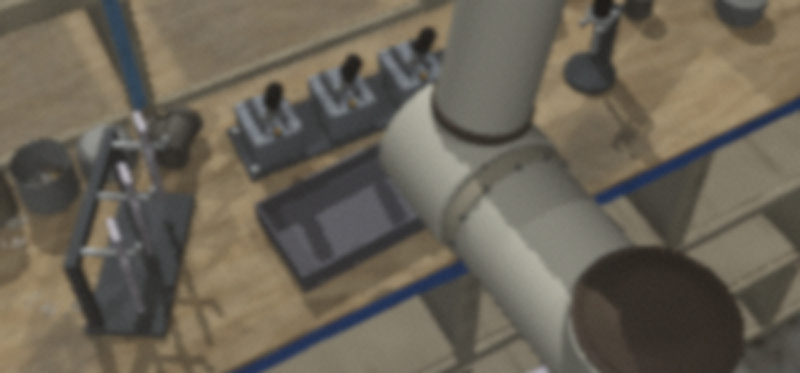

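Run:
```python
from h import *
c=camera("top")
f=lambda x,y,z:print((x,y),z,np.round(atz(c,90+x/4,140+y/4,z),3))
g=lambda x,y,z:print((x,y),z,np.round(atz(c,290+x/4,140+y/4,z),3))
print("base");f(235,475,.005);f(375,262,.005)
print("bar");f(232,165,.136);f(245,178,.136);f(72,395,.136);f(92,402,.136)
print("tray rim");[f(*p,.035) for p in [(436,345),(768,328),(776,497),(438,511)]]
print("block");[g(*p,.09) for p in [(112,175),(187,178),(187,250),(112,244),(150,209)]]
print("rail");g(199,181,.008);g(194,299,.008);f(470,278,.008)
print("handle top");g(352,327,.165)
print("reducer.."); g(320,190,.02);g(492,260,.02);f(390,145,.03)
print("levers"); f(503,228,.125);f(654,235,.125);g(8,240,.125)
s=camera("scene");
print(proj(s,[[.576,-.217,.09],[.4,0.05,.035]]))
```

```text
base
(235, 475) 0.005 [0.377 0.295 0.005]
(375, 262) 0.005 [0.536 0.201 0.005]
bar
(232, 165) 0.136 [0.575 0.268 0.136]
(245, 178) 0.136 [0.566 0.259 0.136]
(72, 395) 0.136 [0.418 0.364 0.136]
(92, 402) 0.136 [0.414 0.35  0.136]
tray rim
(436, 345) 0.035 [0.47  0.146 0.035]
(768, 328) 0.035 [ 0.486 -0.091  0.035]
(776, 497) 0.035 [ 0.366 -0.098  0.035]
(438, 511) 0.035 [0.352 0.138 0.035]
block
(112, 175) 0.09 [ 0.585 -0.189  0.09 ]
(187, 178) 0.09 [ 0.584 -0.241  0.09 ]
(187, 250) 0.09 [ 0.533 -0.24   0.09 ]
(112, 244) 0.09 [ 0.536 -0.189  0.09 ]
(150, 209) 0.09 [ 0.561 -0.215  0.09 ]
rail
(199, 181) 0.008 [ 0.603 -0.262  0.008]
(194, 299) 0.008 [ 0.514 -0.257  0.008]
(470, 278) 0.008 [0.524 0.129 0.008]
handle top
(352, 327) 0.165 [ 0.468 -0.334  0.165]
reducer..
(320, 190) 0.02 [ 0.594 -0.35   0.02 ]
(492, 260) 0.02 [ 0.543 -0.477  0.02 ]
(390, 145) 0.03 [0.619 0.189 0.03 ]
levers
(503, 228) 0.125 [0.536 0.086 0.125]
(654, 235) 0.125 [ 0.532 -0.015  0.125]
(8, 240) 0.125 [ 0.53  -0.117  0.125]
[[297.77399183 183.0518587 ]
 [253.26442006 259.02424494]]
```

Run:
```python
from h import *
o=st()
c=camera("top"); im=c["img"][:,:,::-1].copy()
O=np.array([.4833,.2933,0]);X=np.array([.514,.858,0]);Y=np.array([-.858,.514,0]);Z=np.array([0,0,1])
S=5;x0,y0=90,170
im=cv2.resize(np.ascontiguousarray(im[y0:270,x0:230]),None,fx=S,fy=S,interpolation=cv2.INTER_CUBIC)
def line(a,b,col):
    p=(proj(c,[a,b])-[x0,y0]+.5)*S; cv2.line(im,tuple(p[0].astype(int)),tuple(p[1].astype(int)),col,1)
for k in (-.07,0,.07):
    P=lambda x,z:O+X*x+Y*k+Z*z
    line(P(.013,.13),P(-.043,.13),(0,0,255)); line(P(-.048,.13),P(-.048,.148),(0,255,0))
line(O+X*.013+Y*.095+Z*.136,O+X*.013-Y*.095+Z*.136,(255,0,0))
cv2.imwrite("pics/t3.png",im)
s=snap("scene","s2",(130,210,220,320))
```

```text
0.4 [ 0.151  -0.5547  0.2145] fing [[-0.0, 0.0, -1.0], [0.263, -0.965, -0.0]] F [0.2 0.1 0.3] w 0.0918 q [-1.52  0.16  1.6  -0.    1.39 -0.21]
scale 5.454545454545454
```

View pics/t3.png

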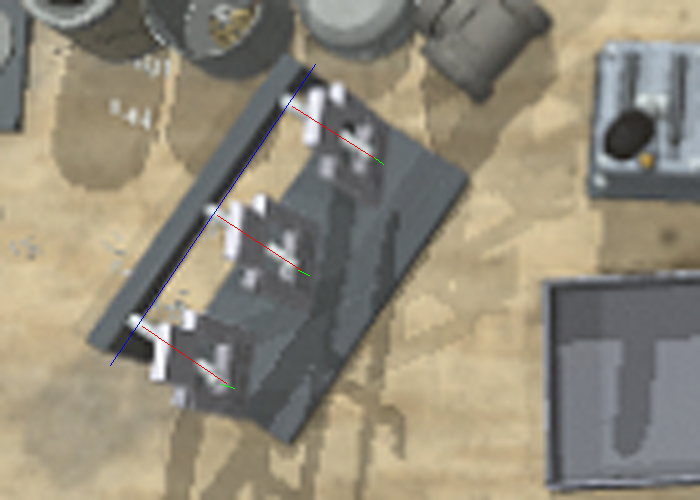

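View pics/s2.png

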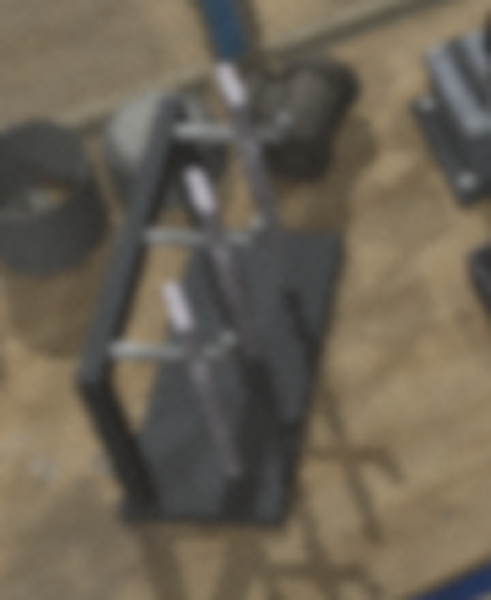

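Emit:
move_arm(plan=[{"travel": [25,20,20],"rotation": [0,0,7],"hand": 1},{"travel": [25,20,20],"rotation": [0,0,7],"hand": 1},{"travel": [25,20,20],"rotation": [0,0,7],"hand": 1},{"travel": [25,20,20],"rotation": [0,0,7],"hand": 1},{"travel": [25,20,20],"rotation": [0,0,7],"hand": 1}])

```text
time_s: 0.92
ee_pos: [0.2769, -0.4536, 0.3157]
tcp_rot: [0.639, 0.302, -0.639, 0.302]
ft_force: [0.3, 0.1, -0.7]
grip_width: 0.0918
```

Emit:
move_arm(plan=[{"travel": [20,36,0],"rotation": [0,0,7],"hand": 1},{"travel": [20,36,0],"rotation": [0,0,7],"hand": 1},{"travel": [20,36,0],"rotation": [0,0,7],"hand": 1},{"travel": [20,36,0],"rotation": [0,0,7],"hand": 1},{"travel": [20,36,0],"rotation": [0,0,7],"hand": 1}])

```text
time_s: 1.33
ee_pos: [0.3766, -0.273, 0.3148]
tcp_rot: [0.519, 0.48, -0.519, 0.48]
ft_force: [1.0, -0.3, 0.6]
grip_width: 0.0921
```

Emit:
move_arm(plan=[{"travel": [10,40,0],"rotation": [0,0,7],"hand": 1},{"travel": [10,40,0],"rotation": [0,0,7],"hand": 1},{"travel": [10,40,0],"rotation": [0,0,7],"hand": 1},{"travel": [10,40,0],"rotation": [0,0,7],"hand": 1},{"travel": [10,40,0],"rotation": [0,0,7],"hand": 1}])

```text
time_s: 1.75
ee_pos: [0.4261, -0.0728, 0.3149]
tcp_rot: [0.351, 0.614, -0.351, 0.614]
ft_force: [0.9, -0.6, 0.0]
grip_width: 0.0921
```

Emit:
move_arm(plan=[{"travel": [5,40,0],"rotation": [0,0,7],"hand": 1},{"travel": [5,40,0],"rotation": [0,0,7],"hand": 1},{"travel": [5,40,0],"rotation": [0,0,7],"hand": 1},{"travel": [5,40,0],"rotation": [0,0,7],"hand": 1},{"travel": [5,40,0],"rotation": [0,0,0],"hand": 1}])

```text
time_s: 2.17
ee_pos: [0.4508, 0.1273, 0.3149]
tcp_rot: [0.192, 0.68, -0.192, 0.681]
ft_force: [1.7, -0.5, 0.0]
grip_width: 0.0918
```

Emit:
move_arm(plan=[{"travel": [5,40,0],"rotation": [0,0,0],"hand": 1},{"travel": [5,40,0],"rotation": [0,0,0],"hand": 1},{"travel": [0,20,-10],"rotation": [0,0,0],"hand": 1},{"travel": [0,0,0],"rotation": [0,0,0],"hand": 1}])

```text
time_s: 2.5
ee_pos: [0.4598, 0.2286, 0.3028]
tcp_rot: [0.192, 0.682, -0.192, 0.68]
ft_force: [-0.2, -0.7, -0.2]
grip_width: 0.0918
```

Run:
```python
from h import *
st()
c=snap("wrist","w1")
O=np.array([.4893,.2973,0]);X=np.array([.514,.858,0]);Y=np.array([-.858,.514,0]);Z=np.array([0,0,1])
for k in(-.07,0,.07): print(k,proj(c,[O+X*x+Y*k+Z*z for x,z in [(-.052,.148),(-.02,.174),(.013,.134)]]).round().tolist())
```

```text
2.5 [0.4598 0.2286 0.3028] fing [[-0.003, 0.001, -1.0], [0.522, 0.853, -0.001]] F [-0.2 -0.7 -0.2] w 0.0918 q [ 0.22 -0.05  1.64  0.    1.55 -0.8 ]
-0.07 [[301.0, 252.0], [334.0, 261.0], [357.0, 247.0]]
0 [[302.0, 189.0], [337.0, 194.0], [361.0, 186.0]]
0.07 [[302.0, 120.0], [339.0, 119.0], [364.0, 120.0]]
```

View pics/w1.png

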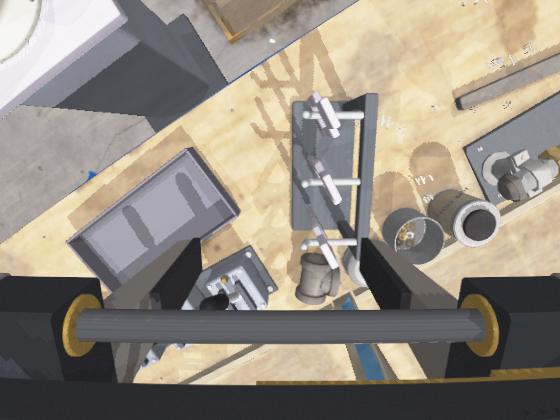

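Run:
```python
from h import *
c=snap("wrist","w2",(270,75,400,285))
```

```text
scale 2.857142857142857
```

View pics/w2.png

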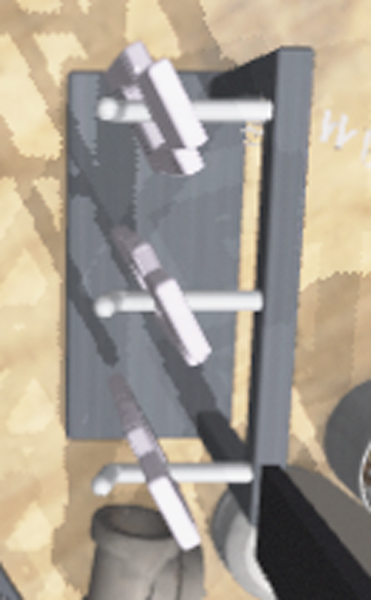

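```bash
cat > tabs.py <<'E'
from h import *
E
python3 - <<'E'
from h import *
c=camera("wrist");s=2.857142857
X=np.array([.514,.858]);Y=np.array([-.858,.514])
for n,a,b in [("A",(157,64),(199,145)),("B",(170,281),(203,361)),("C",(154,465),(190,548))]:
    p=[atz(c,270+u/s-.5+.18,75+v/s-.5+.18,.174)[:2] for u,v in(a,b)]
    d=p[1]-p[0]; print(n,np.round((p[0]+p[1])/2,4),"len",np.linalg.norm(d).round(4),"ang",np.degrees(np.arctan2(d[1],d[0])).round(1))
for u,v,z in [(106,110,.148),(107,305,.148),(103,482,.148),(265,112,.134),(255,301,.134),(250,473,.134)]:
    print(np.round(atz(c,270+u/s-.3,75+v/s-.3,z),4))
E
```

```text
A [0.4114 0.3103] len 0.0287 ang -1.7
B [0.474  0.2782] len 0.03 ang -7.4
C [0.5298 0.2412] len 0.0346 ang -7.6
[0.4008 0.2923 0.148 ]
[0.4599 0.2578 0.148 ]
[0.5181 0.2219 0.148 ]
[0.4315 0.3425 0.134 ]
[0.4906 0.3065 0.134 ]
[0.5508 0.2721 0.134 ]
```

Emit:
move_arm(plan=[{"travel": [-12,20,-10],"rotation": [0,0,7],"hand": 1},{"travel": [-12,20,-20],"rotation": [0,0,7],"hand": 1},{"travel": [-12,21,-20],"rotation": [0,0,7],"hand": 1},{"travel": [-12,21,-20],"rotation": [0,0,7],"hand": 1},{"travel": [0,0,0],"rotation": [0,0,0],"hand": 1}])

```text
time_s: 3.07
ee_pos: [0.4097, 0.3074, 0.2309]
tcp_rot: [0.021, 0.709, -0.022, 0.704]
ft_force: [-1.1, 0.3, 0.1]
grip_width: 0.0922
```

Run:
```python
from h import *
st()
c=snap("wrist","w3")
print(proj(c,[[.4114,.3103,.174],[.4008,.2923,.148]]))
```

```text
3.07 [0.4097 0.3074 0.2309] fing [[-0.007, -0.002, -1.0], [0.06, 0.998, -0.002]] F [-1.1  0.3  0.1] w 0.0922 q [ 0.41 -0.01  1.74  0.    1.42 -1.1 ]
[[284.49458633 228.69754354]
 [261.59327605 208.19122927]]
```

View pics/w3.png

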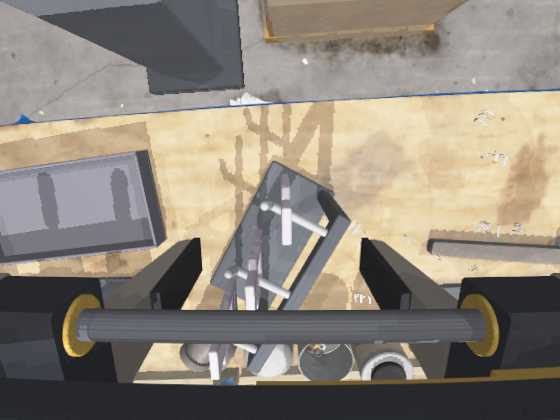

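Emit:
move_arm(plan=[{"travel": [1,3,-30],"rotation": [0,0,0],"hand": 1},{"travel": [1,0,-30],"rotation": [0,0,0],"hand": 1},{"travel": [0,0,-19],"rotation": [0,0,0],"hand": 1},{"travel": [0,0,0],"rotation": [0,0,0],"hand": 0},{"travel": [0,0,0],"rotation": [0,0,0],"hand": -0.4}], grip_force=30)

```text
time_s: 3.53
ee_pos: [0.4161, 0.3089, 0.1565]
tcp_rot: [0.024, 0.707, -0.025, 0.707]
ft_force: [0.6, 0.7, 0.2]
grip_width: 0.0805
```

Emit:
move_arm(plan=[{"travel": [0,0,0],"rotation": [0,0,0],"hand": -0.7},{"travel": [0,0,0],"rotation": [0,0,0],"hand": -1},{"travel": [0,0,0],"rotation": [0,0,0],"hand": -1},{"travel": [0,0,0],"rotation": [0,0,0],"hand": -1}], grip_force=30)

```text
time_s: 3.87
ee_pos: [0.4159, 0.3104, 0.157]
tcp_rot: [0.024, 0.706, -0.023, 0.707]
ft_force: [-0.2, -0.3, -0.1]
grip_width: 0.0541
```

Run:
```python
from h import *
st()
c=snap("wrist","w4")
c=snap("top","t4",(90,140,290,290))
```

```text
3.87 [0.4159 0.3104 0.157 ] fing [[0.002, 0.001, -1.0], [0.066, 0.998, 0.001]] F [-0.2 -0.3 -0.1] w 0.0541 q [ 0.41  0.06  1.82 -0.    1.26 -1.1 ]
scale 4.0
```

View pics/w4.png

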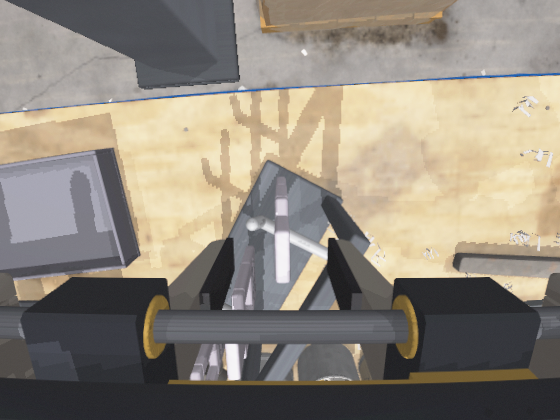

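View pics/t4.png

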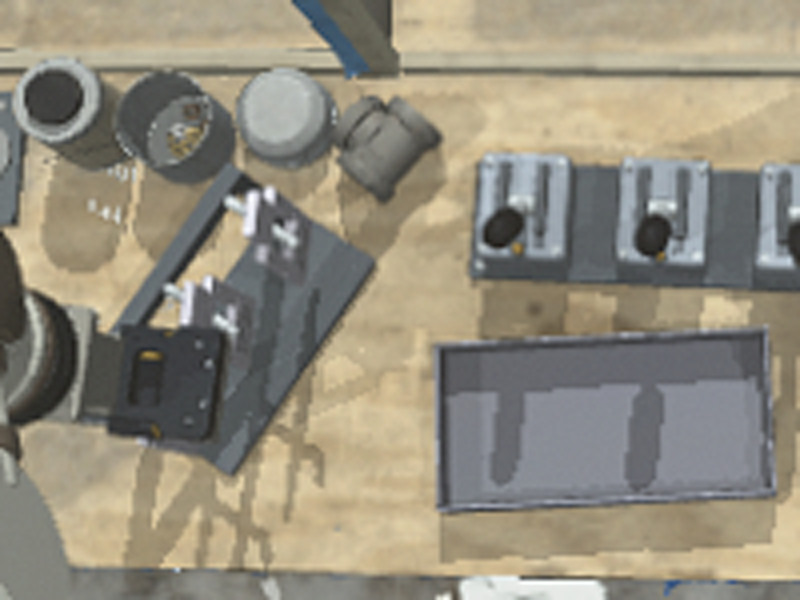

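Emit:
move_arm(plan=[{"travel": [-4,0,-4],"rotation": [0,0,0],"hand": -1},{"travel": [0,0,0],"rotation": [0,0,0],"hand": -1},{"travel": [0,0,0],"rotation": [0,0,0],"hand": -1},{"travel": [0,0,0],"rotation": [0,0,0],"hand": -1},{"travel": [0,0,0],"rotation": [0,0,0],"hand": -1}], grip_force=30)

```text
time_s: 4.38
ee_pos: [0.411, 0.3102, 0.1516]
tcp_rot: [0.023, 0.707, -0.023, 0.707]
ft_force: [0.7, -0.0, -0.4]
grip_width: 0.0123
```

Emit:
move_arm(plan=[{"travel": [0,0,0],"rotation": [0,0,0],"hand": -1},{"travel": [0,0,0],"rotation": [0,0,0],"hand": -1}])

```text
time_s: 4.55
ee_pos: [0.4111, 0.3102, 0.1517]
tcp_rot: [0.023, 0.707, -0.023, 0.707]
ft_force: [-0.5, 0.0, 0.1]
grip_width: 0.0079
```

Run:
```python
from h import *
st()
c=snap("wrist","w5")
```

```text
4.55 [0.4111 0.3102 0.1517] fing [[0.0, 0.0, -1.0], [0.066, 0.998, 0.0]] F [-0.5  0.   0.1] w 0.0079 q [ 0.41  0.06  1.83 -0.    1.25 -1.09]
```

View pics/w5.png

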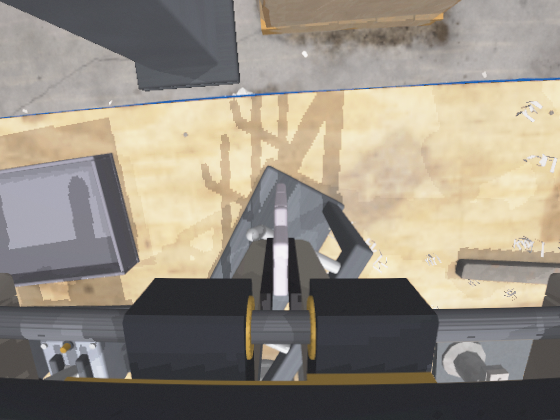

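Emit:
move_arm(plan=[{"travel": [0,0,8],"rotation": [0,0,0],"hand": -1},{"travel": [0,0,8],"rotation": [0,0,0],"hand": -1},{"travel": [0,0,8],"rotation": [0,0,0],"hand": -1},{"travel": [0,0,0],"rotation": [0,0,0],"hand": -1}])

```text
time_s: 4.93
ee_pos: [0.4124, 0.3108, 0.1782]
tcp_rot: [0.024, 0.705, -0.023, 0.708]
ft_force: [0.5, 0.2, -1.0]
grip_width: 0.0078
```

Run:
```python
from h import *
st()
c=snap("wrist","w6")
```

```text
4.93 [0.4124 0.3108 0.1782] fing [[0.004, 0.002, -1.0], [0.066, 0.998, 0.002]] F [ 0.5  0.2 -1. ] w 0.0078 q [ 0.41  0.03  1.8   0.    1.3  -1.09]
```

View pics/w6.png

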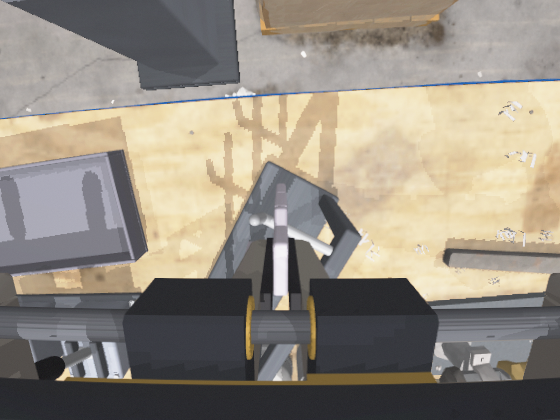

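Lifted, weight shows (-1 N). Slide off the hook.

Emit:
move_arm(plan=[{"travel": [-5,-9,0],"rotation": [0,0,0],"hand": -1},{"travel": [-7,-11,0],"rotation": [0,0,0],"hand": -1},{"travel": [-7,-12,0],"rotation": [0,0,0],"hand": -1},{"travel": [-8,-13,0],"rotation": [0,0,0],"hand": -1},{"travel": [-8,-13,0],"rotation": [0,0,0],"hand": -1}])

```text
time_s: 5.4
ee_pos: [0.3755, 0.2516, 0.1753]
tcp_rot: [0.023, 0.707, -0.023, 0.707]
ft_force: [-0.4, -0.2, -0.8]
grip_width: 0.0078
```

Run:
```python
from h import *
st()
c=snap("wrist","w7")
c=snap("top","t7",(90,140,290,290))
```

```text
5.4 [0.3755 0.2516 0.1753] fing [[-0.0, -0.0, -1.0], [0.066, 0.998, -0.0]] F [-0.4 -0.2 -0.8] w 0.0078 q [ 0.32 -0.14  1.97 -0.    1.3  -1.18]
scale 4.0
```

View pics/w7.png

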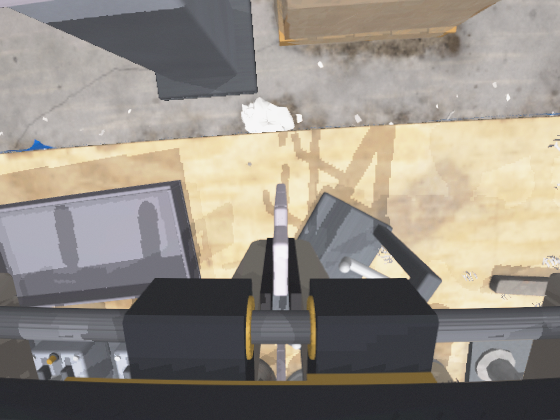

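Emit:
move_arm(plan=[{"travel": [0,-20,30],"rotation": [0,0,7],"hand": -1},{"travel": [3,-25,30],"rotation": [0,0,0],"hand": -1},{"travel": [4,-35,20],"rotation": [7,0,0],"hand": -1},{"travel": [4,-35,10],"rotation": [7,0,0],"hand": -1},{"travel": [4,-35,0],"rotation": [7,0,0],"hand": -1}])

```text
time_s: 5.92
ee_pos: [0.3905, 0.1227, 0.2624]
tcp_rot: [0.082, 0.697, 0.124, 0.701]
ft_force: [1.5, -1.7, -1.2]
grip_width: 0.0079
```

Emit:
move_arm(plan=[{"travel": [0,-35,0],"rotation": [7,0,0],"hand": -1},{"travel": [0,-25,0],"rotation": [7,0,0],"hand": -1},{"travel": [0,0,0],"rotation": [7,0,0],"hand": -1},{"travel": [0,0,0],"rotation": [7,0,0],"hand": -1},{"travel": [0,0,0],"rotation": [0,0,0],"hand": -1}])

```text
time_s: 6.33
ee_pos: [0.3883, 0.0669, 0.256]
tcp_rot: [0.247, 0.655, 0.279, 0.657]
ft_force: [-0.6, -0.2, -1.0]
grip_width: 0.0077
```

Run:
```python
from h import *
st()
c=snap("top","t8")
c=snap("scene","s8",(120,150,400,360))
```

```text
6.33 [0.3883 0.0669 0.256 ] fing [[-0.014, 0.69, -0.724], [-0.044, 0.723, 0.69]] F [-0.6 -0.2 -1. ] w 0.0077 q [-0.66 -0.21  2.06  0.58  1.8  -2.3 ]
scale 2.857142857142857
```

View pics/t8.png

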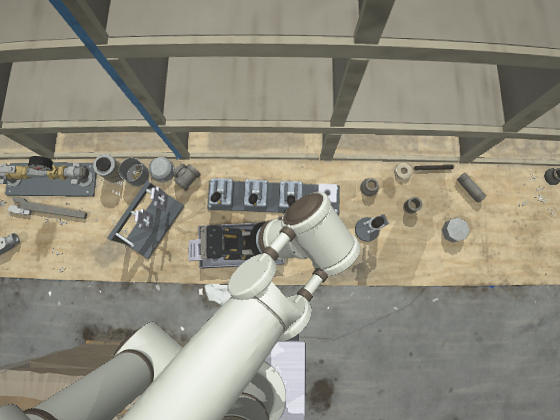

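View pics/s8.png

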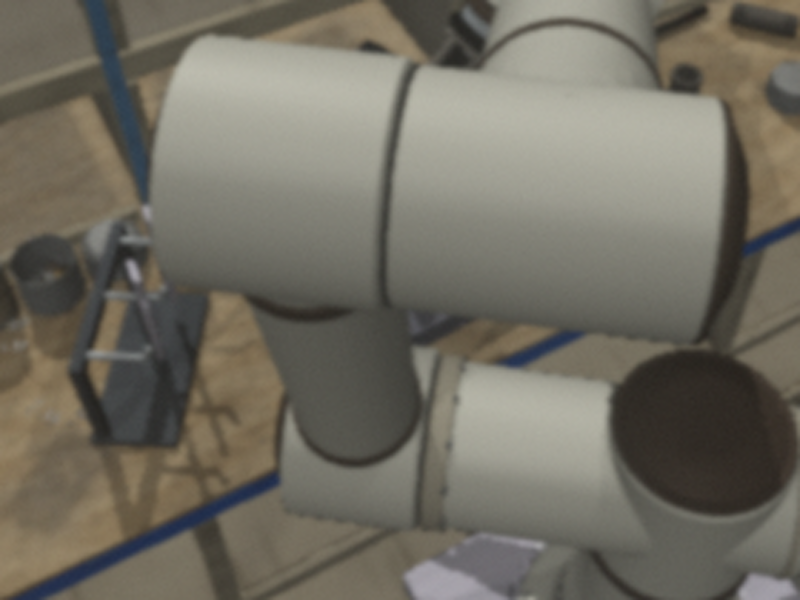

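Emit:
move_arm(plan=[{"travel": [1,-8,-35],"rotation": [0,0,0],"hand": -1},{"travel": [1,-8,-35],"rotation": [0,0,0],"hand": -1},{"travel": [1,-8,-35],"rotation": [0,0,0],"hand": -1},{"travel": [1,-6,-35],"rotation": [0,0,0],"hand": -1},{"travel": [0,0,-20],"rotation": [0,0,0],"hand": -1}])

```text
time_s: 6.85
ee_pos: [0.3923, 0.0397, 0.0961]
tcp_rot: [0.24, 0.656, 0.28, 0.659]
ft_force: [-0.0, 0.9, -1.6]
grip_width: 0.0078
```

Run:
```python
from h import *
st()
c=snap("wrist","w9")
c=snap("top","t9",(150,180,330,300))
```

```text
6.85 [0.3923 0.0397 0.0961] fing [[-0.017, 0.683, -0.73], [-0.054, 0.729, 0.683]] F [-0.   0.9 -1.6] w 0.0078 q [-0.7   0.09  2.13  0.54  1.49 -2.54]
scale 4.444444444444445
```

View pics/w9.png

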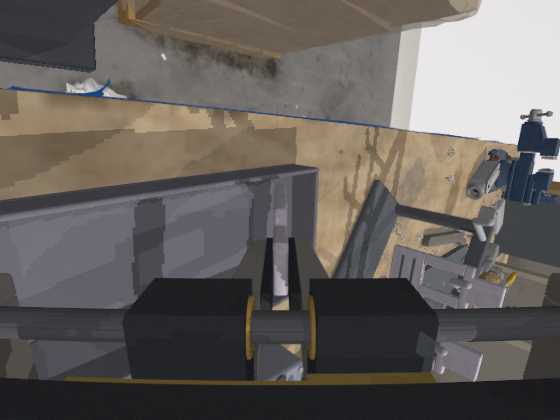

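View pics/t9.png

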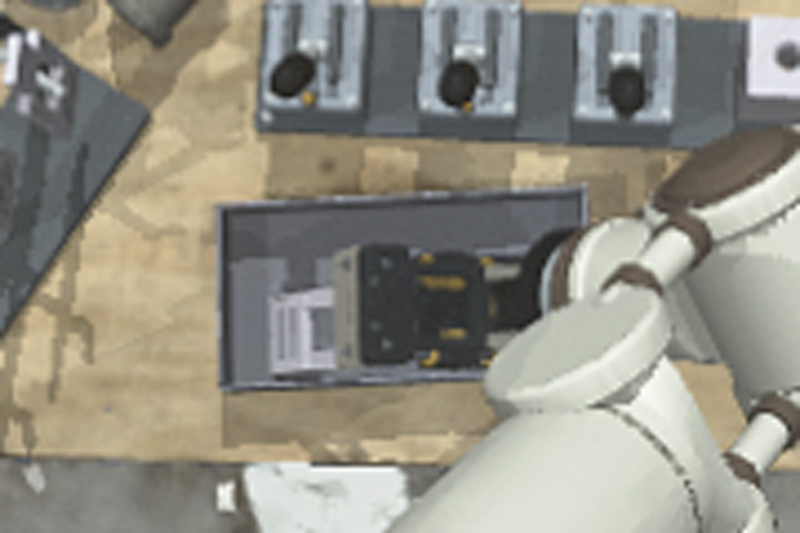

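Top view: tag bottom edge inside the tray at crop (275,335). Lower until contact and open.

Emit:
move_arm(plan=[{"travel": [0,0,-8],"rotation": [0,0,0],"hand": -1},{"travel": [0,0,-6],"rotation": [0,0,0],"hand": -1},{"travel": [0,0,-3],"rotation": [0,0,0],"hand": -1},{"travel": [0,0,-1],"rotation": [0,0,0],"hand": -1}])

```text
time_s: 7.28
ee_pos: [0.3928, 0.039, 0.0807]
tcp_rot: [0.241, 0.655, 0.28, 0.659]
ft_force: [-0.5, 0.1, -0.6]
grip_width: 0.0078
```

Emit:
move_arm(plan=[{"travel": [0,0,-2],"rotation": [0,0,0],"hand": -1},{"travel": [0,0,-2],"rotation": [0,0,0],"hand": -1},{"travel": [0,0,0],"rotation": [0,0,0],"hand": -1}])

```text
time_s: 7.53
ee_pos: [0.3935, 0.0386, 0.0779]
tcp_rot: [0.242, 0.654, 0.28, 0.66]
ft_force: [-0.3, -3.6, 7.7]
grip_width: 0.008
```

Emit:
move_arm(plan=[{"travel": [0,0,1],"rotation": [0,0,0],"hand": -0.8},{"travel": [0,0,0],"rotation": [0,0,0],"hand": -0.6},{"travel": [0,0,0],"rotation": [0,0,0],"hand": -0.4},{"travel": [0,0,0],"rotation": [0,0,0],"hand": -0.2},{"travel": [0,0,0],"rotation": [0,0,0],"hand": 0}])

```text
time_s: 7.95
ee_pos: [0.3922, 0.0392, 0.0771]
tcp_rot: [0.242, 0.655, 0.28, 0.659]
ft_force: [-0.2, 0.7, -0.4]
grip_width: 0.034
```

Emit:
move_arm(plan=[{"travel": [0,0,0],"rotation": [0,0,0],"hand": 0.3},{"travel": [0,0,0],"rotation": [0,0,0],"hand": 0.6},{"travel": [0,0,0],"rotation": [0,0,0],"hand": 0.8},{"travel": [0,0,0],"rotation": [0,0,0],"hand": 0.8}])

```text
time_s: 8.28
ee_pos: [0.3923, 0.0392, 0.0772]
tcp_rot: [0.242, 0.655, 0.28, 0.659]
ft_force: [0.7, 0.2, -0.4]
grip_width: 0.0605
```

Run:
```python
from h import *
st()
c=snap("wrist","w10")
c=snap("top","t10",(150,180,330,300))
```

```text
8.28 [0.3923 0.0392 0.0772] fing [[-0.015, 0.686, -0.728], [-0.052, 0.726, 0.686]] F [ 0.7  0.2 -0.4] w 0.0605 q [-0.71  0.13  2.13  0.54  1.46 -2.56]
scale 4.444444444444445
```

View pics/w10.png

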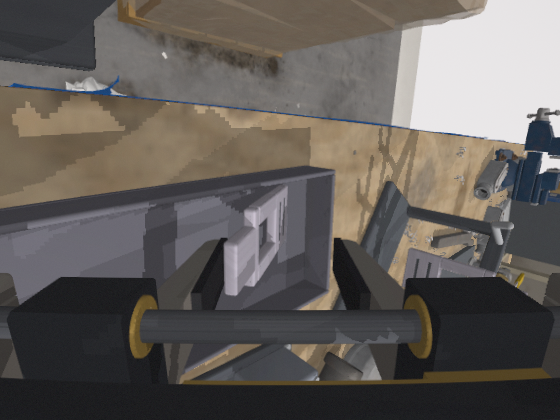

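View pics/t10.png

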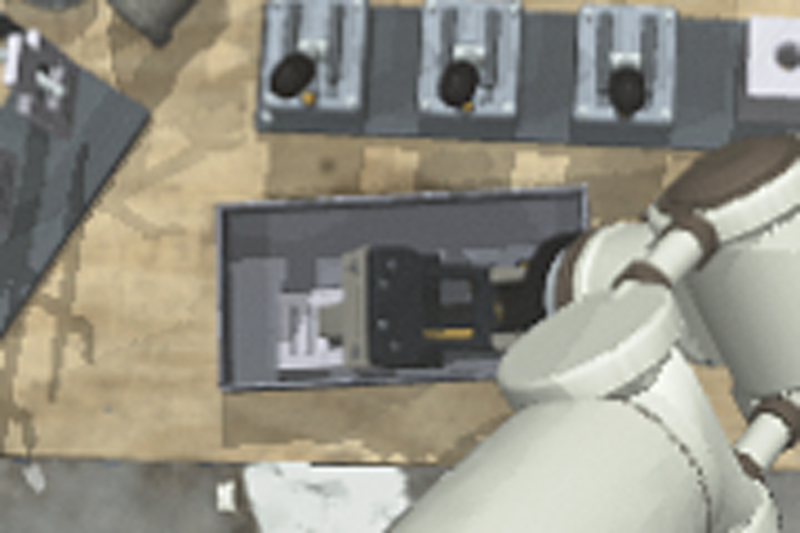

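Emit:
move_arm(plan=[{"travel": [0,0,0],"rotation": [0,0,0],"hand": 1},{"travel": [0,-3,3],"rotation": [0,0,0],"hand": 1},{"travel": [0,-5,5],"rotation": [0,0,0],"hand": 1},{"travel": [0,-7,8],"rotation": [0,0,0],"hand": 1},{"travel": [0,-10,11],"rotation": [0,0,0],"hand": 1}])

```text
time_s: 8.8
ee_pos: [0.3919, 0.014, 0.1048]
tcp_rot: [0.242, 0.655, 0.28, 0.659]
ft_force: [0.1, 0.0, 0.3]
grip_width: 0.0918
```

Emit:
move_arm(plan=[{"travel": [0,-12,20],"rotation": [0,0,0],"hand": 1},{"travel": [0,-8,30],"rotation": [0,0,0],"hand": 1},{"travel": [0,20,30],"rotation": [-7,0,0],"hand": 1},{"travel": [0,25,25],"rotation": [-7,0,0],"hand": 1},{"travel": [5,35,15],"rotation": [-7,0,0],"hand": 1}])

```text
time_s: 9.22
ee_pos: [0.399, 0.0688, 0.2272]
tcp_rot: [0.121, 0.692, 0.155, 0.694]
ft_force: [1.5, 1.1, -0.4]
grip_width: 0.0918
```

Run:
```python
from h import *
st()
c=snap("wrist","w11")
```

```text
9.22 [0.399  0.0688 0.2272] fing [[-0.006, 0.382, -0.924], [-0.048, 0.923, 0.382]] F [ 1.5  1.1 -0.4] w 0.0918 q [-0.44 -0.3   2.06  0.35  1.57 -2.09]
```

View pics/w11.png

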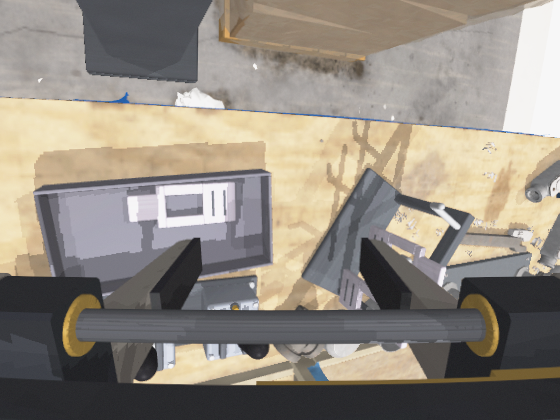

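Emit:
move_arm(plan=[{"travel": [12,35,10],"rotation": [-7,0,0],"hand": 1},{"travel": [12,35,10],"rotation": [-7,0,0],"hand": 1},{"travel": [12,35,0],"rotation": [-7,0,0],"hand": 1},{"travel": [12,35,0],"rotation": [-1.5,0,-3],"hand": 1},{"travel": [12,35,0],"rotation": [0,0,-4],"hand": 1}])

```text
time_s: 9.68
ee_pos: [0.4508, 0.2295, 0.2395]
tcp_rot: [0.049, 0.712, -0.001, 0.7]
ft_force: [0.1, -1.0, 0.1]
grip_width: 0.0919
```

Emit:
move_arm(plan=[{"travel": [12,32,0],"rotation": [0,0,-3],"hand": 1},{"travel": [0,0,0],"rotation": [0,0,0],"hand": 1}])

```text
time_s: 9.85
ee_pos: [0.4631, 0.2628, 0.2381]
tcp_rot: [0.068, 0.712, -0.017, 0.699]
ft_force: [0.1, 0.4, -1.1]
grip_width: 0.0921
```

Run:
```python
from h import *
st()
c=snap("wrist","w12")
snap("wrist","w12z",(200,150,370,290))
print(proj(c,[[.474,.2782,.174],[.5298,.2412,.174]]))
```

```text
9.85 [0.4631 0.2628 0.2381] fing [[-0.014, 0.072, -0.997], [0.121, 0.99, 0.07]] F [ 0.1  0.4 -1.1] w 0.0921 q [ 0.24  0.01  1.71  0.07  1.42 -1.22]
scale 4.285714285714286
[[295.91839425 235.89577622]
 [258.80391869 306.03363072]]
```

View pics/w12.png

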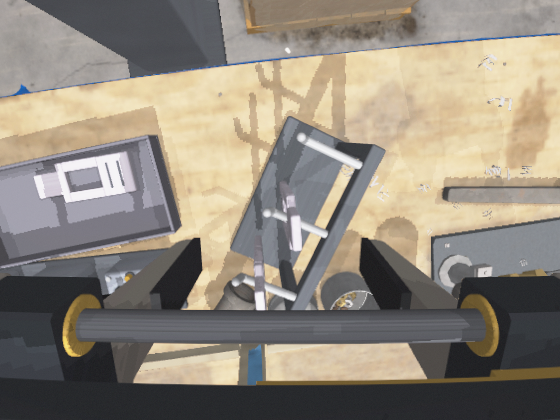

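View pics/w12z.png

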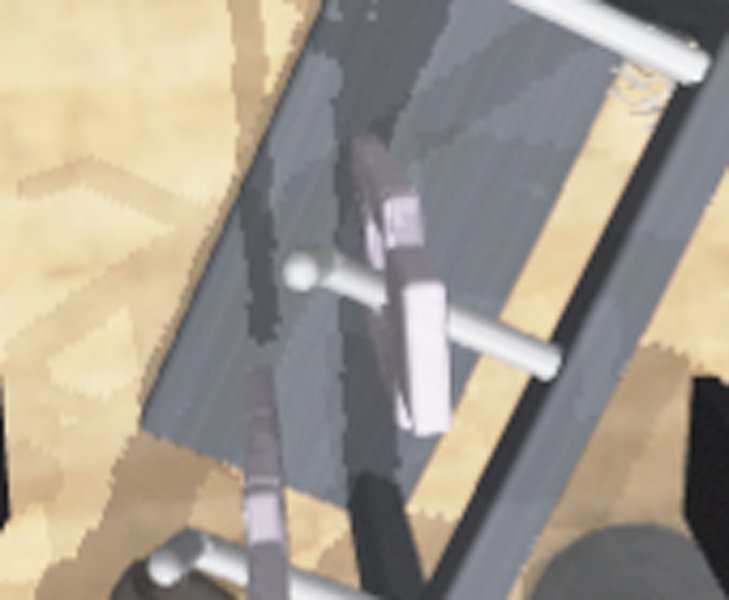

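Run:
```python
from h import *
c=camera("wrist");s=4.285714
for n,a,b in [("B",(422,285),(432,431))]:
    p=[atz(c,200+u/s-.4,150+v/s-.4,.174)[:2] for u,v in(a,b)]
    d=p[1]-p[0]; print(n,np.round((p[0]+p[1])/2,4),"len",np.linalg.norm(d).round(4),"ang",np.degrees(np.arctan2(d[1],d[0])).round(1))
```

```text
B [0.4716 0.2769] len 0.028 ang -2.4
```

Emit:
move_arm(plan=[{"travel": [5,8,-20],"rotation": [-4,0,1],"hand": 1},{"travel": [5,7,-30],"rotation": [0,0,1],"hand": 1},{"travel": [0,0,-26],"rotation": [0,0,0],"hand": 1},{"travel": [0,0,-10],"rotation": [0,0,0],"hand": 0.5},{"travel": [0,0,0],"rotation": [0,0,0],"hand": 0}])

```text
time_s: 10.42
ee_pos: [0.4707, 0.2716, 0.1494]
tcp_rot: [0.031, 0.713, -0.033, 0.7]
ft_force: [0.3, -0.6, -1.4]
grip_width: 0.0807
```

Emit:
move_arm(plan=[{"travel": [0,0,0],"rotation": [0,0,0],"hand": -0.6},{"travel": [0,0,0],"rotation": [0,0,0],"hand": -1},{"travel": [0,0,0],"rotation": [0,0,0],"hand": -1},{"travel": [0,0,0],"rotation": [0,0,0],"hand": -1},{"travel": [0,0,0],"rotation": [0,0,0],"hand": -1}])

```text
time_s: 10.83
ee_pos: [0.4733, 0.2737, 0.1532]
tcp_rot: [0.031, 0.71, -0.031, 0.702]
ft_force: [-1.6, 0.1, 0.2]
grip_width: 0.0471
```

Run:
```python
from h import *
st()
c=snap("wrist","w13")
```

```text
10.83 [0.4733 0.2737 0.1532] fing [[-0.012, 0.001, -1.0], [0.089, 0.996, -0.0]] F [-1.6  0.1  0.2] w 0.0471 q [ 0.3   0.15  1.73  0.    1.27 -1.18]
```

View pics/w13.png

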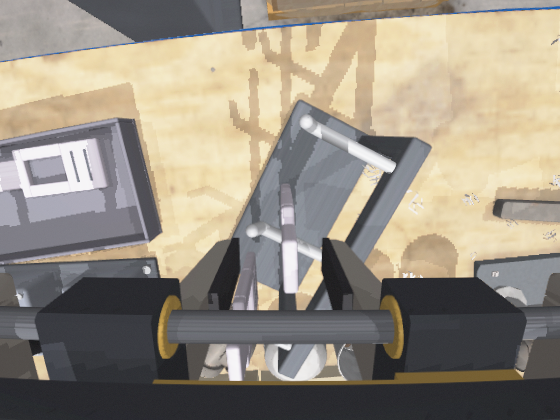

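Emit:
move_arm(plan=[{"travel": [0,3,0],"rotation": [0,0,0],"hand": -1},{"travel": [0,0,0],"rotation": [0,0,0],"hand": -1},{"travel": [0,0,0],"rotation": [0,0,0],"hand": -1},{"travel": [0,0,0],"rotation": [0,0,0],"hand": -1},{"travel": [0,0,0],"rotation": [0,0,0],"hand": -1}])

```text
time_s: 11.3
ee_pos: [0.4726, 0.2767, 0.152]
tcp_rot: [0.031, 0.711, -0.031, 0.702]
ft_force: [0.9, 1.2, -0.2]
grip_width: 0.0099
```

Emit:
move_arm(plan=[{"travel": [0,0,0],"rotation": [0,0,0],"hand": -1},{"travel": [0,0,0],"rotation": [0,0,0],"hand": -1},{"travel": [0,0,8],"rotation": [0,0,0],"hand": -1},{"travel": [0,0,8],"rotation": [0,0,0],"hand": -1},{"travel": [0,0,8],"rotation": [0,0,0],"hand": -1}])

```text
time_s: 11.72
ee_pos: [0.4727, 0.2766, 0.1769]
tcp_rot: [0.031, 0.711, -0.031, 0.702]
ft_force: [0.4, 0.6, -1.0]
grip_width: 0.0077
```

Run:
```python
from h import *
st()
c=snap("wrist","w14")
```

```text
11.72 [0.4727 0.2766 0.1769] fing [[-0.013, 0.0, -1.0], [0.088, 0.996, -0.001]] F [ 0.4  0.6 -1. ] w 0.0077 q [ 0.31  0.13  1.71  0.    1.32 -1.18]
```

View pics/w14.png

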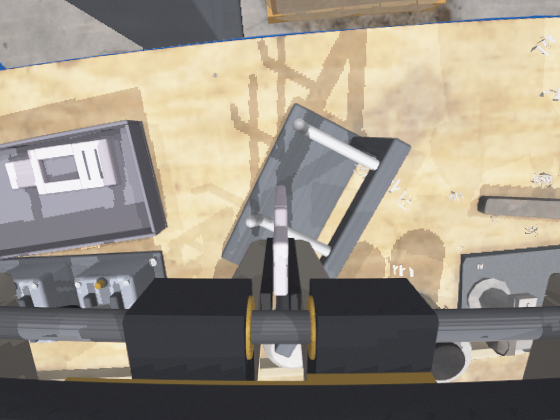

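Same as before; slide out, then lift and tilt toward the tray.

Emit:
move_arm(plan=[{"travel": [-5,-9,0],"rotation": [0,0,0],"hand": -1},{"travel": [-7,-11,0],"rotation": [0,0,0],"hand": -1},{"travel": [-7,-12,0],"rotation": [0,0,0],"hand": -1},{"travel": [-8,-13,0],"rotation": [0,0,0],"hand": -1},{"travel": [-6,-13,6],"rotation": [0,0,0],"hand": -1}])

```text
time_s: 12.18
ee_pos: [0.4376, 0.2174, 0.1806]
tcp_rot: [0.031, 0.712, -0.032, 0.701]
ft_force: [-0.5, -0.8, -0.7]
grip_width: 0.0076
```

Run:
```python
from h import *
st()
c=snap("wrist","w15")
```

```text
12.18 [0.4376 0.2174 0.1806] fing [[-0.017, -0.001, -1.0], [0.088, 0.996, -0.002]] F [-0.5 -0.8 -0.7] w 0.0076 q [ 0.21 -0.03  1.86  0.    1.32 -1.27]
```

View pics/w15.png

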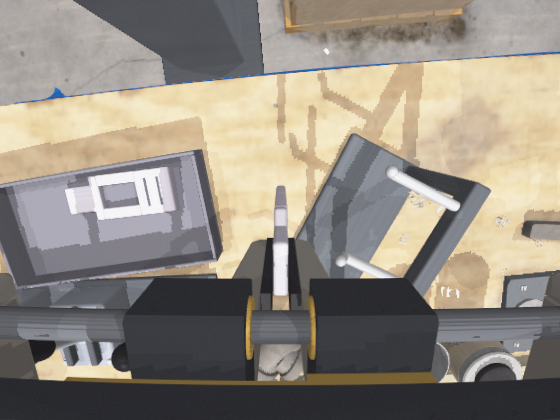

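Emit:
move_arm(plan=[{"travel": [0,-20,30],"rotation": [0,0,4],"hand": -1},{"travel": [2,-25,30],"rotation": [0,0,4],"hand": -1},{"travel": [1,-35,20],"rotation": [7,0,0],"hand": -1},{"travel": [1,-30,5],"rotation": [7,0,0],"hand": -1},{"travel": [1,-25,0],"rotation": [7,0,0],"hand": -1}])

```text
time_s: 12.65
ee_pos: [0.4459, 0.0865, 0.2686]
tcp_rot: [0.104, 0.695, 0.144, 0.697]
ft_force: [1.0, -0.4, -2.5]
grip_width: 0.0075
```

Emit:
move_arm(plan=[{"travel": [0,-20,0],"rotation": [7,0,0],"hand": -1},{"travel": [0,-15,0],"rotation": [7,0,0],"hand": -1},{"travel": [0,0,0],"rotation": [7,0,0],"hand": -1},{"travel": [0,0,0],"rotation": [6,0,0],"hand": -1},{"travel": [0,0,0],"rotation": [0,0,0],"hand": -1}])

```text
time_s: 13.07
ee_pos: [0.4436, 0.0506, 0.2622]
tcp_rot: [0.268, 0.646, 0.3, 0.648]
ft_force: [-0.8, -0.6, -2.4]
grip_width: 0.008
```

Run:
```python
from h import *
st()
c=snap("wrist","w16")
c=snap("top","t16",(150,180,330,300))
```

```text
13.07 [0.4436 0.0506 0.2622] fing [[-0.015, 0.735, -0.678], [-0.042, 0.677, 0.735]] F [-0.8 -0.6 -2.4] w 0.008 q [-0.64 -0.02  1.9   0.64  1.8  -2.29]
scale 4.444444444444445
```

View pics/t16.png

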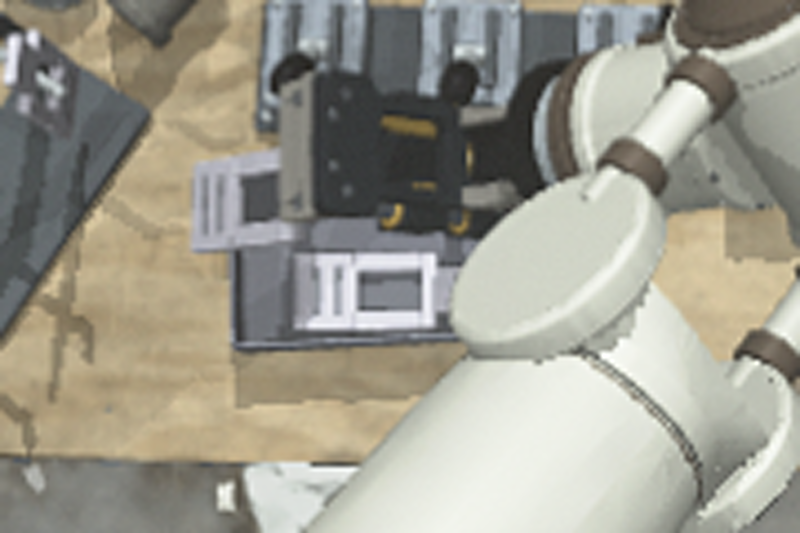

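View pics/w16.png

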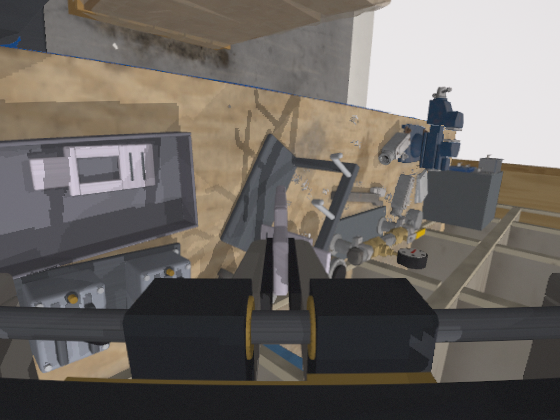

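Run:
```python
from h import *
t=camera("top");w=camera("wrist")
print(atz(t,202.7,258.1,.035), "was", atz(t,90+438/4-.4,140+511/4-.4,.035))
print("wrist",[np.round(atz(w,u,v,.035),4) for u,v in [(192,134),(197,227),(180,246)]])
print(np.round(atz(w,180,246,.008),4))
```

```text
[0.37964982 0.13066104 0.035     ] was [0.35356476 0.13968282 0.035     ]
wrist [array([0.3812, 0.1373, 0.035 ]), array([0.4993, 0.1431, 0.035 ]), array([0.5198, 0.118 , 0.035 ])]
[0.5311 0.1331 0.008 ]
```

Emit:
move_arm(plan=[{"travel": [9,-7,-30],"rotation": [0,0,0],"hand": -1},{"travel": [9,-7,-35],"rotation": [0,0,0],"hand": -1},{"travel": [8,-6,-35],"rotation": [0,0,0],"hand": -1},{"travel": [0,0,-35],"rotation": [0,0,0],"hand": -1},{"travel": [0,0,-20],"rotation": [0,0,0],"hand": -1}])

```text
time_s: 13.68
ee_pos: [0.4699, 0.0338, 0.1077]
tcp_rot: [0.262, 0.647, 0.301, 0.65]
ft_force: [-0.0, 0.6, -1.3]
grip_width: 0.0079
```

Run:
```python
from h import *
st()
c=snap("wrist","w17")
c=snap("top","t17",(150,180,330,300))
```

```text
13.68 [0.4699 0.0338 0.1077] fing [[-0.019, 0.73, -0.683], [-0.052, 0.682, 0.73]] F [-0.   0.6 -1.3] w 0.0079 q [-0.63  0.28  1.91  0.62  1.54 -2.48]
scale 4.444444444444445
```

View pics/t17.png

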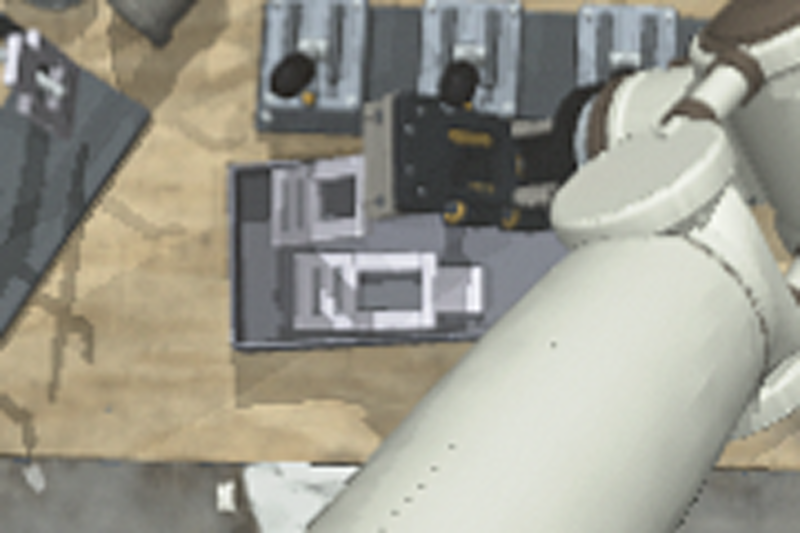

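View pics/w17.png

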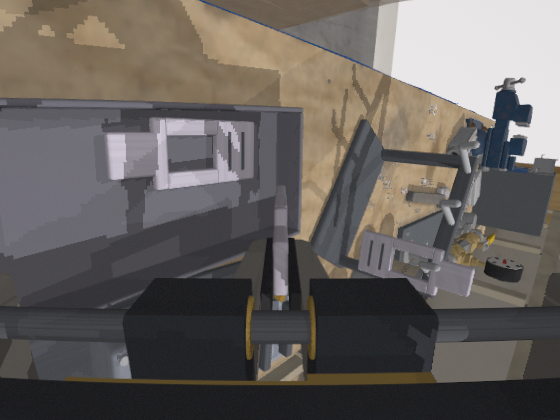

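Emit:
move_arm(plan=[{"travel": [-3,0,-12],"rotation": [0,0,0],"hand": -1},{"travel": [0,0,-10],"rotation": [0,0,0],"hand": -1},{"travel": [0,0,-4],"rotation": [0,0,0],"hand": -1},{"travel": [0,0,-3],"rotation": [0,0,0],"hand": -1},{"travel": [0,0,0],"rotation": [0,0,0],"hand": -1}])

```text
time_s: 14.2
ee_pos: [0.4676, 0.0325, 0.081]
tcp_rot: [0.263, 0.646, 0.301, 0.65]
ft_force: [1.1, 0.3, -1.6]
grip_width: 0.0079
```

Emit:
move_arm(plan=[{"travel": [0,0,-3],"rotation": [0,0,0],"hand": -1},{"travel": [0,0,-2],"rotation": [0,0,0],"hand": -1},{"travel": [0,0,-2],"rotation": [0,0,0],"hand": -1},{"travel": [0,0,0],"rotation": [0,0,0],"hand": -1}])

```text
time_s: 14.53
ee_pos: [0.4679, 0.0325, 0.0747]
tcp_rot: [0.264, 0.646, 0.301, 0.65]
ft_force: [0.0, -2.1, 3.5]
grip_width: 0.0079
```

Contact. Open and withdraw.

Emit:
move_arm(plan=[{"travel": [0,0,0],"rotation": [0,0,0],"hand": -0.8},{"travel": [0,0,0],"rotation": [0,0,0],"hand": -0.6},{"travel": [0,0,0],"rotation": [0,0,0],"hand": -0.4},{"travel": [0,0,0],"rotation": [0,0,0],"hand": 0},{"travel": [0,0,0],"rotation": [0,0,0],"hand": 0.4}])

```text
time_s: 14.95
ee_pos: [0.4672, 0.0327, 0.0738]
tcp_rot: [0.264, 0.646, 0.301, 0.65]
ft_force: [-0.5, 0.1, -0.4]
grip_width: 0.0338
```

Emit:
move_arm(plan=[{"travel": [0,0,0],"rotation": [0,0,0],"hand": 0.8},{"travel": [0,0,0],"rotation": [0,0,0],"hand": 1},{"travel": [0,0,0],"rotation": [0,0,0],"hand": 1},{"travel": [0,0,0],"rotation": [0,0,0],"hand": 1},{"travel": [0,-3,3],"rotation": [0,0,0],"hand": 1}])

```text
time_s: 15.37
ee_pos: [0.4669, 0.0301, 0.0766]
tcp_rot: [0.264, 0.646, 0.301, 0.65]
ft_force: [0.1, -0.5, -0.7]
grip_width: 0.0673
```

Emit:
move_arm(plan=[{"travel": [0,-5,5],"rotation": [0,0,0],"hand": 1},{"travel": [0,-7,7],"rotation": [0,0,0],"hand": 1},{"travel": [0,-11,11],"rotation": [0,0,0],"hand": 1},{"travel": [-2,-12,20],"rotation": [0,0,0],"hand": 1},{"travel": [-4,-8,30],"rotation": [0,0,0],"hand": 1}])

```text
time_s: 15.78
ee_pos: [0.4607, -0.0143, 0.1501]
tcp_rot: [0.265, 0.647, 0.301, 0.649]
ft_force: [0.4, 0.1, 0.0]
grip_width: 0.0921
```

Emit:
move_arm(plan=[{"travel": [5,25,30],"rotation": [-7,0,0],"hand": 1},{"travel": [6,30,25],"rotation": [-7,0,0],"hand": 1},{"travel": [8,30,15],"rotation": [-7,0,0],"hand": 1},{"travel": [8,30,10],"rotation": [-7,0,0],"hand": 1},{"travel": [8,30,0],"rotation": [-7,0,0],"hand": 1}])

```text
time_s: 16.2
ee_pos: [0.4992, 0.1318, 0.236]
tcp_rot: [0.054, 0.703, 0.09, 0.704]
ft_force: [-0.0, -0.8, -0.6]
grip_width: 0.0916
```

Run:
```python
from h import *
st()
c=snap("wrist","w18")
```

```text
16.2 [0.4992 0.1318 0.236 ] fing [[-0.003, 0.202, -0.979], [-0.05, 0.978, 0.202]] F [-0.  -0.8 -0.6] w 0.0916 q [-0.11 -0.04  1.77  0.2   1.43 -1.76]
```

View pics/w18.png

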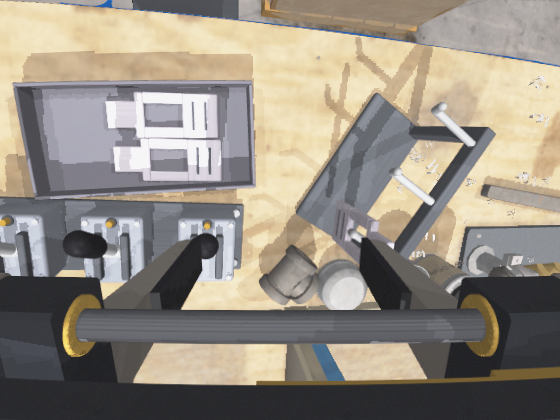

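Emit:
move_arm(plan=[{"travel": [8,27,5],"rotation": [-6,0,-3],"hand": 1},{"travel": [8,27,0],"rotation": [-5.5,0,-3],"hand": 1},{"travel": [8,27,0],"rotation": [0,0,-3],"hand": 1},{"travel": [7,26,0],"rotation": [0,0,0],"hand": 1},{"travel": [0,0,0],"rotation": [0,0,0],"hand": 1}])

```text
time_s: 16.67
ee_pos: [0.5273, 0.2412, 0.2351]
tcp_rot: [0.041, 0.708, -0.03, 0.704]
ft_force: [-0.3, -0.7, 0.8]
grip_width: 0.092
```

Run:
```python
from h import *
st()
c=snap("wrist","w19")
snap("wrist","w19z",(200,150,370,290))
print(proj(c,[[.5298,.2412,.174]]))
```

```text
16.67 [0.5273 0.2412 0.2351] fing [[-0.004, 0.016, -1.0], [0.1, 0.995, 0.015]] F [-0.3 -0.7  0.8] w 0.092 q [ 0.21  0.16  1.56  0.02  1.43 -1.26]
scale 4.285714285714286
[[279.50440698 228.30937511]]
```

View pics/w19.png

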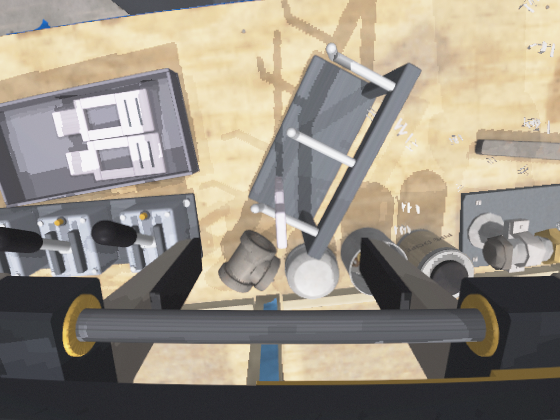

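View pics/w19z.png

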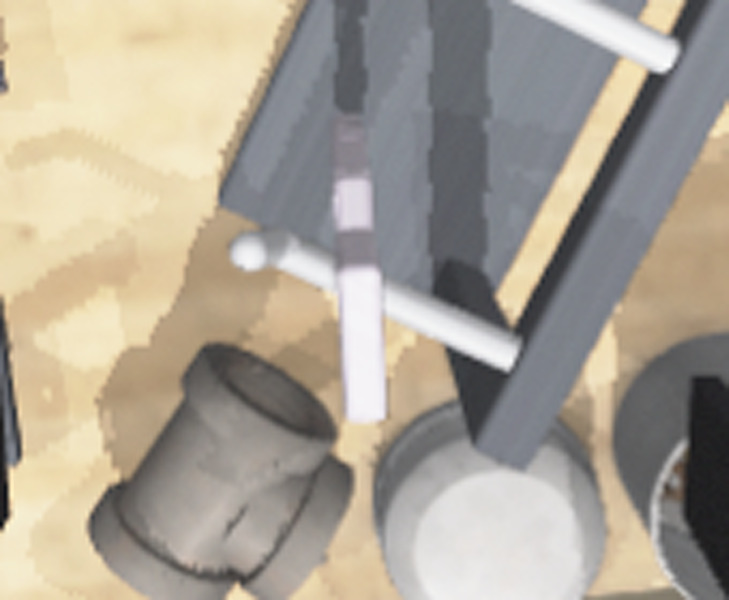

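Emit:
move_arm(plan=[{"travel": [1,2,-30],"rotation": [-1,0,0],"hand": 1},{"travel": [1,0,-30],"rotation": [0,0,0],"hand": 1},{"travel": [0,0,-23],"rotation": [0,0,0],"hand": 0.5},{"travel": [0,0,0],"rotation": [0,0,0],"hand": 0},{"travel": [0,0,0],"rotation": [0,0,0],"hand": -0.3}])

```text
time_s: 17.18
ee_pos: [0.5284, 0.2377, 0.1511]
tcp_rot: [0.036, 0.709, -0.039, 0.704]
ft_force: [0.1, -0.5, -0.8]
grip_width: 0.074
```

Emit:
move_arm(plan=[{"travel": [0,0,0],"rotation": [0,0,0],"hand": -0.6},{"travel": [0,0,0],"rotation": [0,0,0],"hand": -1},{"travel": [0,0,0],"rotation": [0,0,0],"hand": -1},{"travel": [0,0,0],"rotation": [0,0,0],"hand": -1}])

```text
time_s: 17.52
ee_pos: [0.53, 0.2396, 0.1533]
tcp_rot: [0.036, 0.707, -0.038, 0.706]
ft_force: [0.1, -0.1, 0.2]
grip_width: 0.0475
```

Run:
```python
from h import *
st()
c=snap("wrist","w20")
```

```text
17.52 [0.53   0.2396 0.1533] fing [[-0.002, -0.003, -1.0], [0.104, 0.995, -0.003]] F [ 0.1 -0.1  0.2] w 0.0475 q [ 0.22  0.23  1.64 -0.    1.27 -1.25]
```

View pics/w20.png

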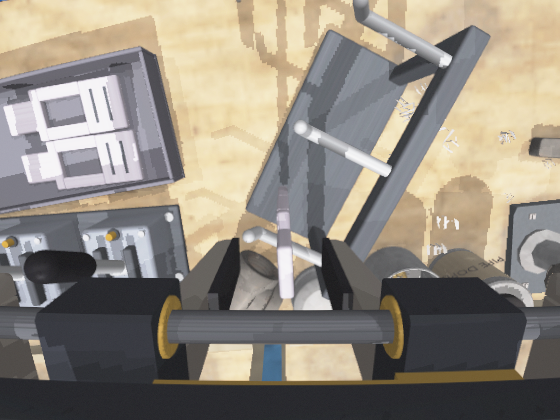

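Emit:
move_arm(plan=[{"travel": [0,1,-1],"rotation": [0,0,0],"hand": -1},{"travel": [0,0,0],"rotation": [0,0,0],"hand": -1},{"travel": [0,0,0],"rotation": [0,0,0],"hand": -1},{"travel": [0,0,0],"rotation": [0,0,0],"hand": -1},{"travel": [0,0,0],"rotation": [0,0,0],"hand": -1}])

```text
time_s: 17.98
ee_pos: [0.5291, 0.2406, 0.1506]
tcp_rot: [0.035, 0.708, -0.038, 0.705]
ft_force: [-0.4, 1.0, 0.0]
grip_width: 0.0098
```

Emit:
move_arm(plan=[{"travel": [0,0,0],"rotation": [0,0,0],"hand": -1},{"travel": [0,0,0],"rotation": [0,0,0],"hand": -1},{"travel": [0,0,8],"rotation": [0,0,0],"hand": -1},{"travel": [0,0,8],"rotation": [0,0,0],"hand": -1},{"travel": [0,0,8],"rotation": [0,0,0],"hand": -1}])

```text
time_s: 18.4
ee_pos: [0.5292, 0.2405, 0.1756]
tcp_rot: [0.035, 0.708, -0.038, 0.705]
ft_force: [-0.4, 0.9, -0.8]
grip_width: 0.0074
```

Run:
```python
from h import *
st()
c=snap("wrist","w21")
```

```text
18.4 [0.5292 0.2405 0.1756] fing [[-0.004, -0.004, -1.0], [0.104, 0.995, -0.004]] F [-0.4  0.9 -0.8] w 0.0074 q [ 0.22  0.21  1.62 -0.    1.32 -1.25]
```

View pics/w21.png

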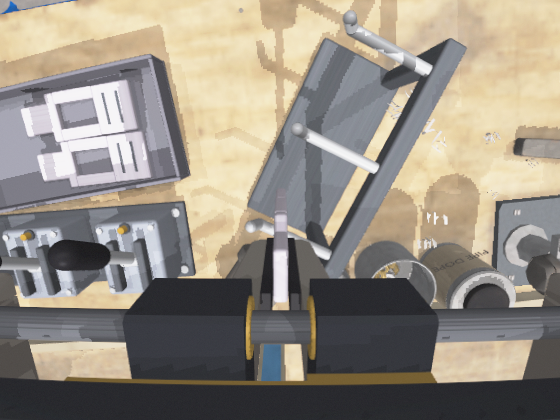

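Emit:
move_arm(plan=[{"travel": [-5,-9,0],"rotation": [0,0,0],"hand": -1},{"travel": [-7,-11,0],"rotation": [0,0,0],"hand": -1},{"travel": [-7,-12,0],"rotation": [0,0,0],"hand": -1},{"travel": [-8,-13,0],"rotation": [0,0,0],"hand": -1},{"travel": [-6,-10,10],"rotation": [0,0,0],"hand": -1}])

```text
time_s: 18.87
ee_pos: [0.4936, 0.184, 0.1824]
tcp_rot: [0.035, 0.709, -0.039, 0.703]
ft_force: [-0.1, 0.5, -1.2]
grip_width: 0.0078
```

Run:
```python
from h import *
st()
c=snap("wrist","w22")
```

```text
18.87 [0.4936 0.184  0.1824] fing [[-0.009, -0.005, -1.0], [0.104, 0.995, -0.006]] F [-0.1  0.5 -1.2] w 0.0078 q [ 0.13  0.07  1.76 -0.    1.32 -1.34]
```

View pics/w22.png

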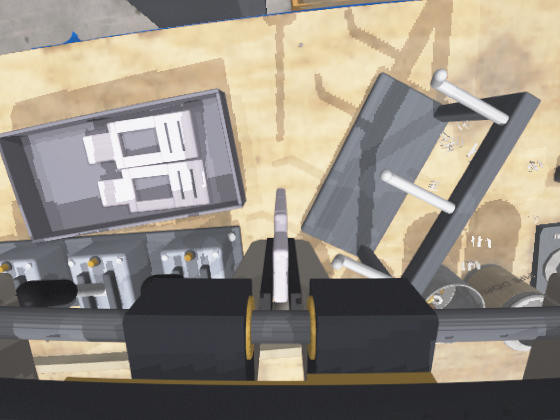

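Emit:
move_arm(plan=[{"travel": [-7,-12,35],"rotation": [0,0,5],"hand": -1},{"travel": [-7,-20,30],"rotation": [0,0,5],"hand": -1},{"travel": [-8,-30,15],"rotation": [7,0,0],"hand": -1},{"travel": [-8,-30,0],"rotation": [7,0,0],"hand": -1},{"travel": [-8,-25,0],"rotation": [7,0,0],"hand": -1}])

```text
time_s: 19.33
ee_pos: [0.4589, 0.0678, 0.2675]
tcp_rot: [0.102, 0.689, 0.154, 0.701]
ft_force: [-0.5, -0.7, -1.9]
grip_width: 0.0077
```

Emit:
move_arm(plan=[{"travel": [-8,-20,0],"rotation": [7,0,0],"hand": -1},{"travel": [0,-10,0],"rotation": [7,0,0],"hand": -1},{"travel": [0,0,0],"rotation": [7,0,0],"hand": -1},{"travel": [0,0,0],"rotation": [6,0,0],"hand": -1},{"travel": [0,0,0],"rotation": [0,0,0],"hand": -1}])

```text
time_s: 19.75
ee_pos: [0.4493, 0.0367, 0.2619]
tcp_rot: [0.267, 0.638, 0.308, 0.654]
ft_force: [-0.2, 0.3, -2.3]
grip_width: 0.0077
```

Run:
```python
from h import *
st()
c=snap("wrist","w23")
c=snap("top","t23",(150,180,330,300))
```

```text
19.75 [0.4493 0.0367 0.2619] fing [[-0.003, 0.744, -0.669], [-0.063, 0.667, 0.742]] F [-0.2  0.3 -2.3] w 0.0077 q [-0.67  0.    1.89  0.64  1.81 -2.33]
scale 4.444444444444445
```

View pics/w23.png

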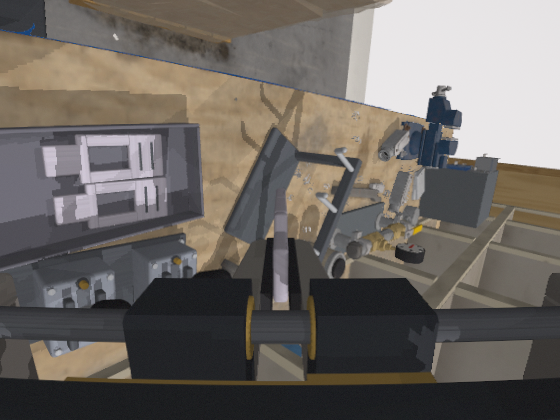

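View pics/t23.png

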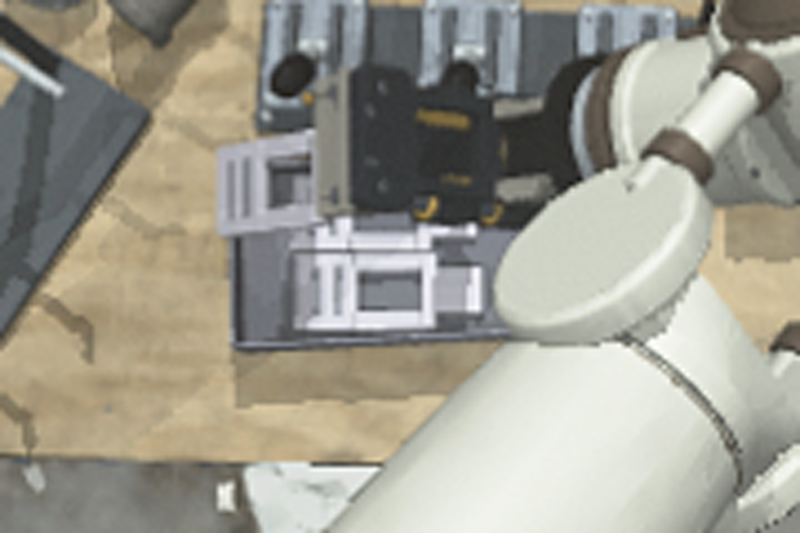

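Emit:
move_arm(plan=[{"travel": [0,-6,-30],"rotation": [0,0,0],"hand": -1},{"travel": [0,-6,-35],"rotation": [0,0,0],"hand": -1},{"travel": [0,-6,-35],"rotation": [0,0,0],"hand": -1},{"travel": [0,-6,-35],"rotation": [0,0,0],"hand": -1},{"travel": [0,0,-20],"rotation": [0,0,0],"hand": -1}])

```text
time_s: 20.27
ee_pos: [0.4498, 0.0151, 0.1075]
tcp_rot: [0.261, 0.638, 0.309, 0.655]
ft_force: [-0.0, -0.1, -0.9]
grip_width: 0.0082
```

Emit:
move_arm(plan=[{"travel": [0,0,-10],"rotation": [0,0,0],"hand": -1},{"travel": [0,0,-5],"rotation": [0,0,0],"hand": -1},{"travel": [0,0,-3],"rotation": [0,0,0],"hand": -1},{"travel": [0,0,-2],"rotation": [0,0,0],"hand": -1}])

```text
time_s: 20.6
ee_pos: [0.4511, 0.0145, 0.0907]
tcp_rot: [0.261, 0.637, 0.309, 0.656]
ft_force: [0.6, -0.2, -1.3]
grip_width: 0.0077
```

Emit:
move_arm(plan=[{"travel": [0,0,-3],"rotation": [0,0,0],"hand": -1},{"travel": [0,0,-2],"rotation": [0,0,0],"hand": -1},{"travel": [0,0,-2],"rotation": [0,0,0],"hand": -1},{"travel": [0,0,0],"rotation": [0,0,0],"hand": -1}])

```text
time_s: 20.93
ee_pos: [0.4502, 0.0146, 0.0827]
tcp_rot: [0.263, 0.637, 0.309, 0.655]
ft_force: [-0.5, -0.2, -1.0]
grip_width: 0.0075
```

Emit:
move_arm(plan=[{"travel": [0,0,-2],"rotation": [0,0,0],"hand": -1},{"travel": [0,0,-2],"rotation": [0,0,0],"hand": -1},{"travel": [0,0,0],"rotation": [0,0,0],"hand": -1}])

```text
time_s: 21.18
ee_pos: [0.4511, 0.0141, 0.0803]
tcp_rot: [0.263, 0.636, 0.31, 0.656]
ft_force: [-0.6, -3.3, 8.4]
grip_width: 0.0079
```

Emit:
move_arm(plan=[{"travel": [0,0,1],"rotation": [0,0,0],"hand": -0.8},{"travel": [0,0,0],"rotation": [0,0,0],"hand": -0.6},{"travel": [0,0,0],"rotation": [0,0,0],"hand": -0.4},{"travel": [0,0,0],"rotation": [0,0,0],"hand": 0},{"travel": [0,0,0],"rotation": [0,0,0],"hand": 0.4}])

```text
time_s: 21.6
ee_pos: [0.4499, 0.0149, 0.0795]
tcp_rot: [0.263, 0.637, 0.309, 0.655]
ft_force: [0.3, -0.3, -0.4]
grip_width: 0.034
```

Emit:
move_arm(plan=[{"travel": [0,0,0],"rotation": [0,0,0],"hand": 0.8},{"travel": [0,0,0],"rotation": [0,0,0],"hand": 1},{"travel": [0,0,0],"rotation": [0,0,0],"hand": 1},{"travel": [0,0,0],"rotation": [0,0,0],"hand": 1},{"travel": [0,-3,3],"rotation": [0,0,0],"hand": 1}])

```text
time_s: 22.02
ee_pos: [0.4497, 0.0122, 0.0824]
tcp_rot: [0.263, 0.638, 0.31, 0.655]
ft_force: [-0.1, 0.7, 0.0]
grip_width: 0.0671
```

Emit:
move_arm(plan=[{"travel": [0,-5,5],"rotation": [0,0,0],"hand": 1},{"travel": [0,-7,7],"rotation": [0,0,0],"hand": 1},{"travel": [0,-11,11],"rotation": [0,0,0],"hand": 1},{"travel": [-2,-12,20],"rotation": [0,0,0],"hand": 1},{"travel": [-4,-8,30],"rotation": [0,0,0],"hand": 1}])

```text
time_s: 22.43
ee_pos: [0.4434, -0.0321, 0.1559]
tcp_rot: [0.264, 0.638, 0.309, 0.654]
ft_force: [0.7, 0.5, 0.9]
grip_width: 0.092
```

Emit:
move_arm(plan=[{"travel": [0,0,35],"rotation": [-7,0,0],"hand": 1},{"travel": [0,0,35],"rotation": [-7,0,0],"hand": 1},{"travel": [0,0,20],"rotation": [-7,0,0],"hand": 1},{"travel": [0,0,10],"rotation": [-7,0,0],"hand": 1},{"travel": [0,0,0],"rotation": [-7,0,0],"hand": 1}])

```text
time_s: 22.85
ee_pos: [0.4462, -0.0333, 0.2613]
tcp_rot: [0.05, 0.698, 0.099, 0.707]
ft_force: [0.4, 0.2, -0.4]
grip_width: 0.0919
```

Run:
```python
from h import *
st()
c=snap("wrist","w24")
```

```text
22.85 [ 0.4462 -0.0333  0.2613] fing [[0.006, 0.211, -0.978], [-0.07, 0.975, 0.21]] F [ 0.4  0.2 -0.4] w 0.0919 q [-0.49 -0.19  1.86  0.19  1.56 -2.14]
```

View pics/w24.png

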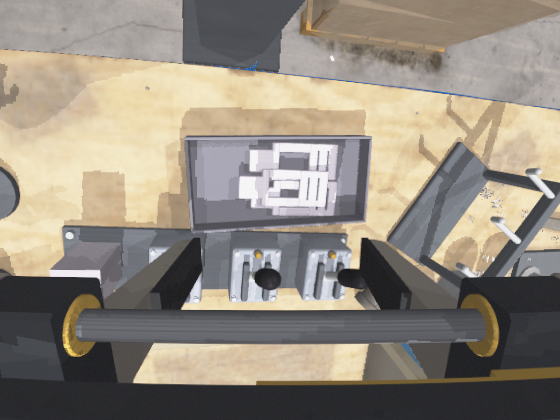

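Emit:
move_arm(plan=[{"travel": [0,-30,15],"rotation": [-6,0,0],"hand": 1},{"travel": [0,-35,5],"rotation": [-6,0,0],"hand": 1},{"travel": [0,-35,0],"rotation": [0,0,-7],"hand": 1},{"travel": [0,-35,0],"rotation": [0,0,-7],"hand": 1},{"travel": [0,-35,0],"rotation": [0,0,-7],"hand": 1}])

```text
time_s: 23.32
ee_pos: [0.4438, -0.2027, 0.2762]
tcp_rot: [0.111, 0.699, -0.101, 0.699]
ft_force: [0.4, 0.4, 0.5]
grip_width: 0.0917
```

Emit:
move_arm(plan=[{"travel": [0,-35,0],"rotation": [0,0,-7],"hand": 1},{"travel": [0,-35,0],"rotation": [0,0,-7],"hand": 1},{"travel": [0,-25,0],"rotation": [0,0,-7],"hand": 1},{"travel": [0,0,0],"rotation": [0,0,-7],"hand": 1},{"travel": [0,0,0],"rotation": [0,0,-7],"hand": 1}])

```text
time_s: 23.73
ee_pos: [0.4431, -0.2983, 0.2753]
tcp_rot: [0.318, 0.634, -0.308, 0.635]
ft_force: [0.4, 0.8, -0.4]
grip_width: 0.0919
```

Run:
```python
from h import *
st()
c=snap("wrist","w25")
c=snap("top","t25",(150,150,450,300))
print(proj(c,[.468,-.334,.165]))
```

```text
23.73 [ 0.4431 -0.2983  0.2753] fing [[0.008, 0.013, -1.0], [0.794, 0.608, 0.014]] F [ 0.4  0.8 -0.4] w 0.0919 q [-0.83  0.02  1.63  0.01  1.5  -1.48]
scale 2.6666666666666665
[[378.05403147 221.85683605]]
```

View pics/w25.png

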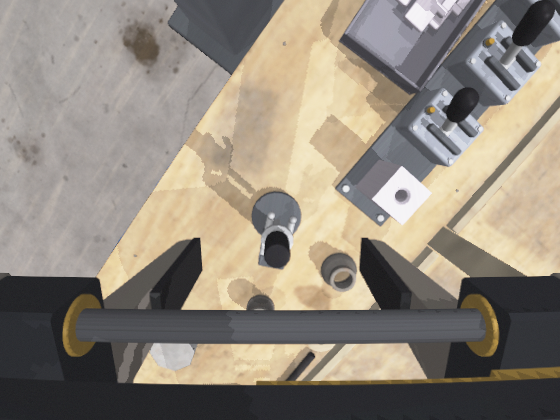

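View pics/t25.png

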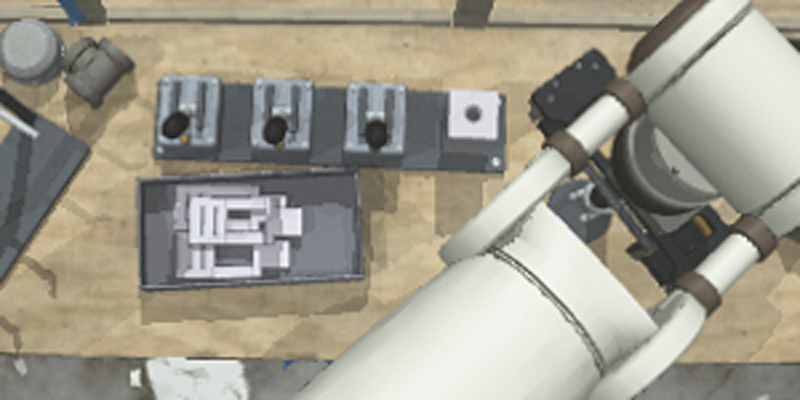

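Run:
```python
from h import *
snap("wrist","w26",(230,180,320,290)); snap("wrist","w26b",(370,150,440,230))
```

```text
scale 5.454545454545454
scale 7.5
```

View pics/w26.png

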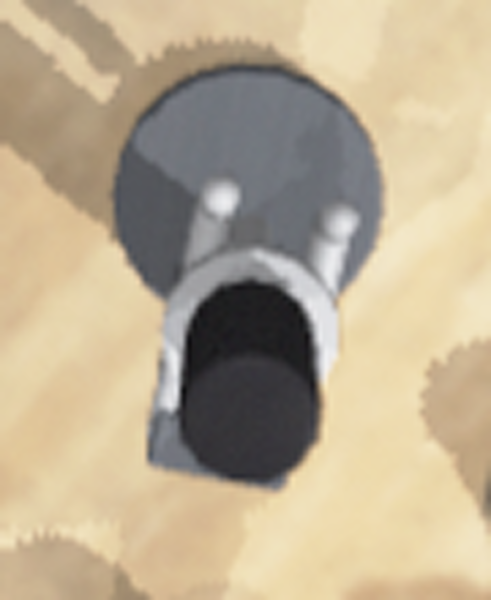

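View pics/w26b.png

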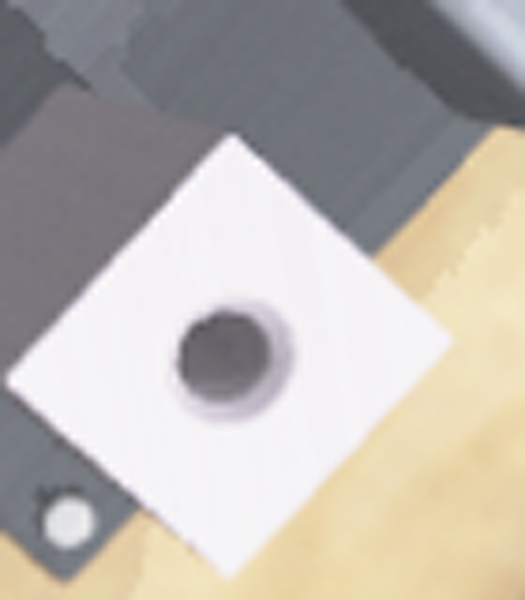

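Run:
```python
from h import *
c=camera("wrist");t=camera("top")
for z in (.163,.167,.171): print(z,np.round(atz(c,275.4,256,z),4))
a,b=[np.round(atz(c,230+u/5.4545-.4,180+417/5.4545-.4,.167),4) for u in(183,318)];print("dia",np.linalg.norm(a-b))
m=atz(c,400.5,197.4,.09);print("mouth",np.round(m,4))
s=7.5
cs=[atz(c,370+u/s-.4,150+v/s-.4,.09) for u,v in[(232,133),(453,340),(230,580),(8,380)]]
print(np.round(cs,4).tolist(),np.mean(cs,0),[np.linalg.norm(cs[i]-cs[i-1]).round(4) for i in range(4)])
print("mouth top est",atz(t,290+150/4-.4,140+209/4-.4,.09), "corner mean",np.mean([atz(t,290+u/4-.4,140+v/4-.4,.09) for u,v in[(112,175),(187,178),(187,250),(112,244)]],0))
```

```text
0.163 [ 0.4699 -0.336   0.163 ]
0.167 [ 0.4689 -0.3346  0.167 ]
0.171 [ 0.4679 -0.3333  0.171 ]
dia 0.023443762496664217
mouth [ 0.5585 -0.2132  0.09  ]
[[0.5344, -0.1878, 0.09], [0.5841, -0.1894, 0.09], [0.5832, -0.2395, 0.09], [0.5331, -0.2375, 0.09]] [ 0.55871067 -0.21354203  0.09      ] [np.float64(0.0497), np.float64(0.0497), np.float64(0.0502), np.float64(0.0501)]
mouth top est [ 0.56228494 -0.21425128  0.09      ] corner mean [ 0.56045469 -0.21390944  0.09      ]
```

Emit:
move_arm(plan=[{"travel": [13,-18,-10],"rotation": [0.5,0,0],"hand": 1},{"travel": [13,-18,-30],"rotation": [0,0,0],"hand": 1},{"travel": [0,0,-30],"rotation": [0,0,0],"hand": 1},{"travel": [0,0,0],"rotation": [0,0,0],"hand": 1}])

```text
time_s: 24.37
ee_pos: [0.4678, -0.3298, 0.199]
tcp_rot: [0.318, 0.64, -0.3, 0.632]
ft_force: [-0.1, 1.2, -0.8]
grip_width: 0.0917
```

Run:
```python
from h import *
st()
c=snap("wrist","w27")
```

```text
24.37 [ 0.4678 -0.3298  0.199 ] fing [[0.001, 0.028, -1.0], [0.787, 0.617, 0.018]] F [-0.1  1.2 -0.8] w 0.0917 q [-0.84  0.18  1.61  0.02  1.38 -1.51]
```

View pics/w27.png

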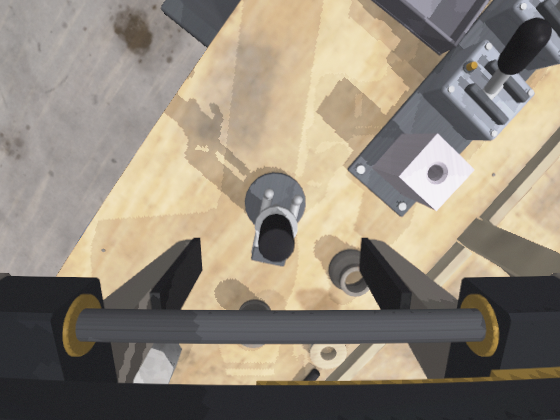

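Emit:
move_arm(plan=[{"travel": [1,-4,-30],"rotation": [-1.5,0,0],"hand": 1},{"travel": [0,0,-25],"rotation": [0,0,0],"hand": 1},{"travel": [0,0,-13],"rotation": [0,0,0],"hand": 0.6},{"travel": [0,0,0],"rotation": [0,0,0],"hand": 0.2},{"travel": [0,0,0],"rotation": [0,0,0],"hand": 0.2}])

```text
time_s: 24.83
ee_pos: [0.4715, -0.3365, 0.1391]
tcp_rot: [0.308, 0.632, -0.311, 0.64]
ft_force: [0.1, -0.1, 0.5]
grip_width: 0.0737
```

Run:
```python
from h import *
st()
c=snap("wrist","w28")
print(proj(c,[[.469,-.3346,.168]]))
```

```text
24.83 [ 0.4715 -0.3365  0.1391] fing [[0.009, -0.008, -1.0], [0.787, 0.617, 0.002]] F [ 0.1 -0.1  0.5] w 0.0737 q [-0.83  0.23  1.67  0.    1.23 -1.49]
[[280.16851208 273.08456278]]
```

View pics/w28.png

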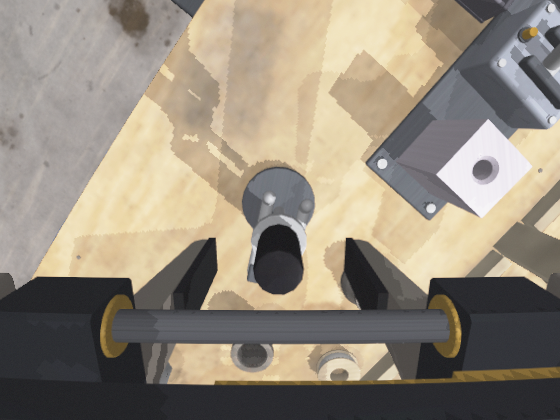

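Emit:
move_arm(plan=[{"travel": [-2,2,-5],"rotation": [0,0,0],"hand": 0},{"travel": [0,0,-3],"rotation": [0,0,0],"hand": -0.2},{"travel": [0,0,0],"rotation": [0,0,0],"hand": -0.4},{"travel": [0,0,0],"rotation": [0,0,0],"hand": -0.6},{"travel": [0,0,0],"rotation": [0,0,0],"hand": -1}])

```text
time_s: 25.3
ee_pos: [0.4693, -0.3345, 0.13]
tcp_rot: [0.309, 0.632, -0.311, 0.64]
ft_force: [0.1, 0.2, 0.4]
grip_width: 0.0362
```

Emit:
move_arm(plan=[{"travel": [0,0,0],"rotation": [0,0,0],"hand": -1},{"travel": [0,0,0],"rotation": [0,0,0],"hand": -1},{"travel": [0,0,0],"rotation": [0,0,0],"hand": -1}])

```text
time_s: 25.55
ee_pos: [0.4693, -0.3345, 0.1299]
tcp_rot: [0.309, 0.632, -0.311, 0.64]
ft_force: [-0.6, -0.2, 1.1]
grip_width: 0.0253
```

Run:
```python
from h import *
st()
c=snap("wrist","w29")
```

```text
25.55 [ 0.4693 -0.3345  0.1299] fing [[0.009, -0.008, -1.0], [0.788, 0.616, 0.002]] F [-0.6 -0.2  1.1] w 0.0253 q [-0.83  0.23  1.69  0.    1.21 -1.49]
```

View pics/w29.png

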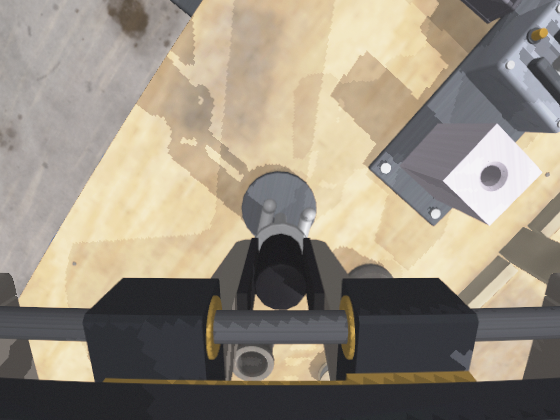

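Emit:
move_arm(plan=[{"travel": [0,0,3],"rotation": [0,0,0],"hand": -1},{"travel": [0,0,10],"rotation": [0,0,0],"hand": -1},{"travel": [0,0,25],"rotation": [0,0,0],"hand": -1},{"travel": [0,0,30],"rotation": [0,0,0],"hand": -1},{"travel": [0,0,32],"rotation": [0,0,0],"hand": -1}], grip_force=50)

```text
time_s: 26.02
ee_pos: [0.4686, -0.3336, 0.2304]
tcp_rot: [0.309, 0.633, -0.31, 0.639]
ft_force: [-1.0, -0.5, -1.6]
grip_width: 0.0254
```

Run:
```python
from h import *
st()
c=snap("wrist","w30")
snap("scene","s30",(300,130,460,250))
```

```text
26.02 [ 0.4686 -0.3336  0.2304] fing [[0.007, -0.006, -1.0], [0.788, 0.616, 0.002]] F [-1.  -0.5 -1.6] w 0.0254 q [-0.83  0.14  1.59  0.    1.41 -1.49]
scale 5.0
```

View pics/w30.png

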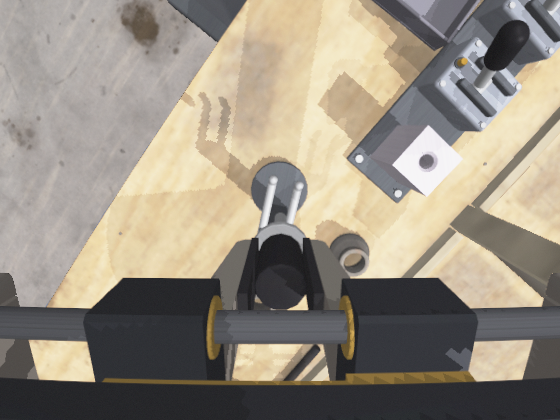

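View pics/s30.png

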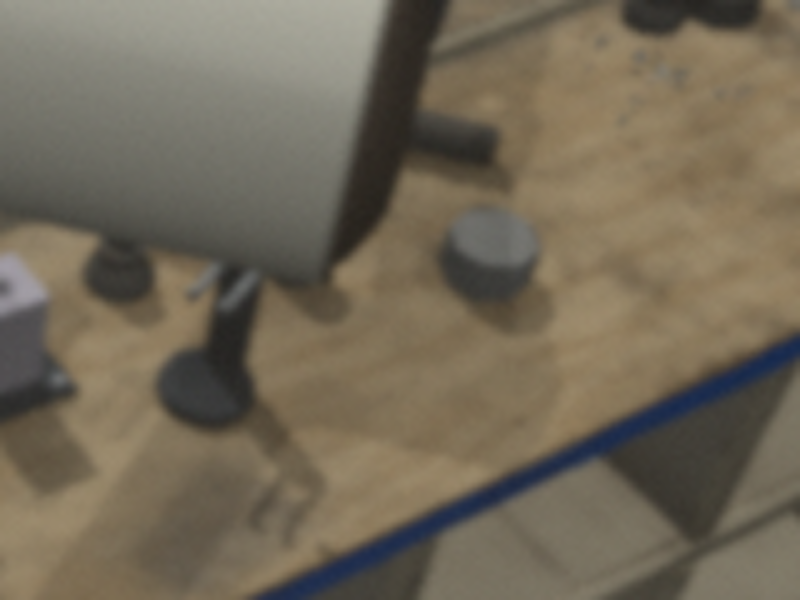

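Emit:
move_arm(plan=[{"travel": [15,20,0],"rotation": [0,0,6.5],"hand": -1},{"travel": [15,20,0],"rotation": [0,0,6.5],"hand": -1},{"travel": [15,20,0],"rotation": [0,0,6.5],"hand": -1},{"travel": [15,20,0],"rotation": [0,0,6.5],"hand": -1},{"travel": [15,20,0],"rotation": [0,0,6.5],"hand": -1}])

```text
time_s: 26.53
ee_pos: [0.5444, -0.2331, 0.2292]
tcp_rot: [0.118, 0.694, -0.117, 0.701]
ft_force: [-0.3, -1.2, -1.5]
grip_width: 0.0254
```

Emit:
move_arm(plan=[{"travel": [10,14,0],"rotation": [0,0,6.5],"hand": -1},{"travel": [5,6,0],"rotation": [0,0,6.5],"hand": -1},{"travel": [0,0,0],"rotation": [0,0,0],"hand": -1}])

```text
time_s: 26.78
ee_pos: [0.5597, -0.2125, 0.2291]
tcp_rot: [0.039, 0.702, -0.037, 0.71]
ft_force: [0.7, -0.1, -1.3]
grip_width: 0.0251
```

Run:
```python
from h import *
o=st()
c=snap("wrist","w31")
snap("top","t31",(260,140,410,250))
p=o["ee_pos"]
print(proj(c,[p+[0,0,.038],p+[0,0,-.005],[.559,-.2135,.09]]))
```

```text
26.78 [ 0.5597 -0.2125  0.2291] fing [[0.011, 0.002, -1.0], [0.107, 0.994, 0.003]] F [ 0.7 -0.1 -1.3] w 0.0251 q [-0.57  0.2   1.52  0.01  1.41 -2.03]
scale 5.333333333333333
[[280.7767813  288.69912725]
 [280.41211986 252.48427497]
 [278.85286527 199.80207467]]
```

View pics/w31.png

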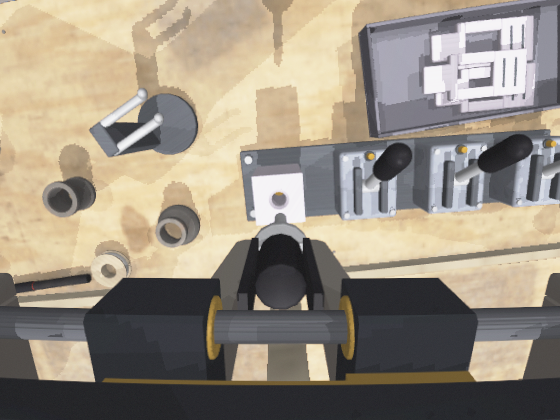

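View pics/t31.png

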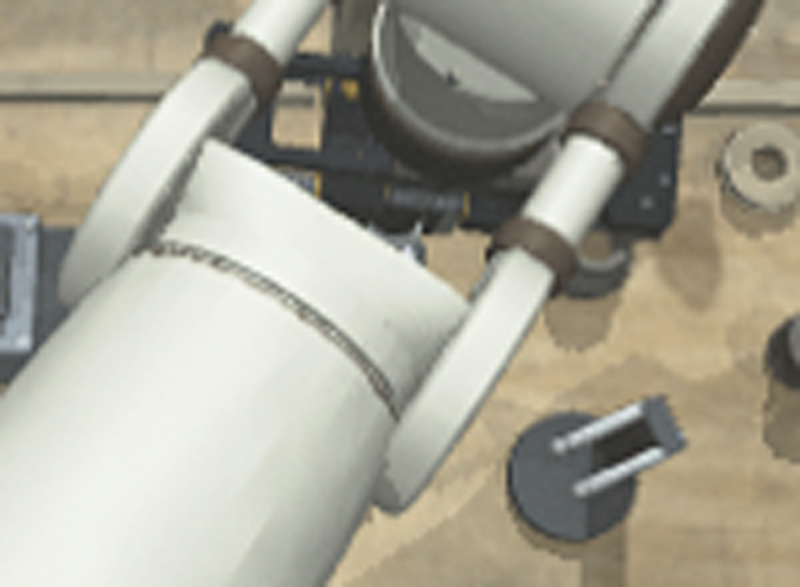

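Run:
```python
from h import *
o=observe();p=o["ee_pos"]
c=snap("wrist","w32",(240,160,320,240))
print((proj(c,[p+[0,0,-.084],[.559,-.2135,.09]])-[240,160])*7.5)
```

```text
scale 7.5
[[301.21022869 416.70123897]
 [305.98272631 303.46808211]]
```

View pics/w32.png

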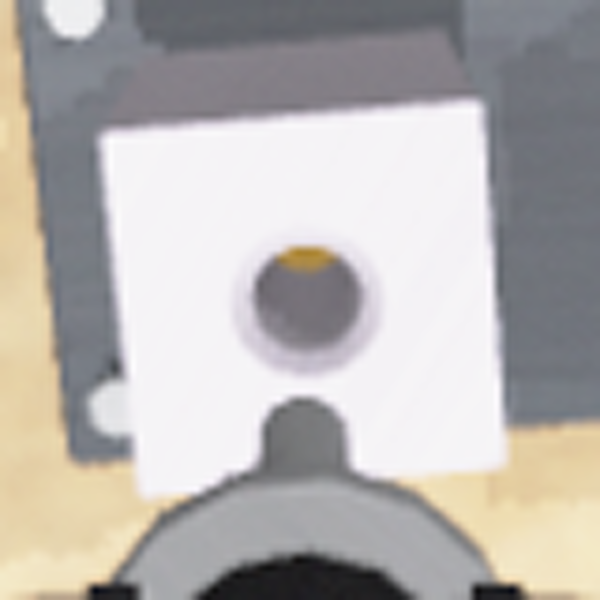

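Emit:
move_arm(plan=[{"travel": [-1,0,-15],"rotation": [0,0.6,0],"hand": -1},{"travel": [-1,0,-15],"rotation": [0,0,0],"hand": -1},{"travel": [0,0,-10],"rotation": [0,0,0],"hand": -1},{"travel": [0,0,0],"rotation": [0,0,0],"hand": -1},{"travel": [0,0,0],"rotation": [0,0,0],"hand": -1}])

```text
time_s: 27.35
ee_pos: [0.5564, -0.2144, 0.1885]
tcp_rot: [0.041, 0.706, -0.04, 0.705]
ft_force: [-0.3, -0.2, -0.7]
grip_width: 0.0251
```

Run:
```python
from h import *
o=st();p=o["ee_pos"]
c=snap("wrist","w33",(240,160,320,240))
print((proj(c,[p+[0,0,-.084],[.559,-.2135,.09]])-[240,160])*7.5)
```

```text
27.35 [ 0.5564 -0.2144  0.1885] fing [[-0.001, 0.002, -1.0], [0.114, 0.994, 0.002]] F [-0.3 -0.2 -0.7] w 0.0251 q [-0.57  0.23  1.56  0.    1.35 -2.03]
scale 7.5
[[301.27288226 425.51666808]
 [310.8195532  412.98394232]]
```

View pics/w33.png

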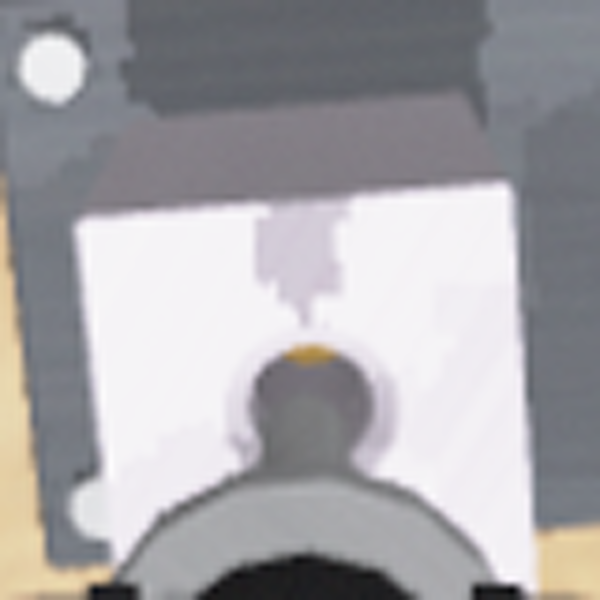

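Emit:
move_arm(plan=[{"travel": [1,1,-8],"rotation": [0,0,0],"hand": -1},{"travel": [0,0,-6],"rotation": [0,0,0],"hand": -1},{"travel": [0,0,-6],"rotation": [0,0,0],"hand": -1},{"travel": [0,0,-4],"rotation": [0,0,0],"hand": -1},{"travel": [0,0,0],"rotation": [0,0,0],"hand": -1}])

```text
time_s: 27.82
ee_pos: [0.5575, -0.2129, 0.1642]
tcp_rot: [0.041, 0.706, -0.039, 0.705]
ft_force: [-0.5, 0.2, -1.9]
grip_width: 0.0254
```

Run:
```python
from h import *
o=st();p=o["ee_pos"]
c=snap("wrist","w34",(240,160,320,240))
```

```text
27.82 [ 0.5575 -0.2129  0.1642] fing [[-0.001, 0.002, -1.0], [0.112, 0.994, 0.002]] F [-0.5  0.2 -1.9] w 0.0254 q [-0.57  0.26  1.59  0.    1.3  -2.03]
scale 7.5
```

View pics/w34.png

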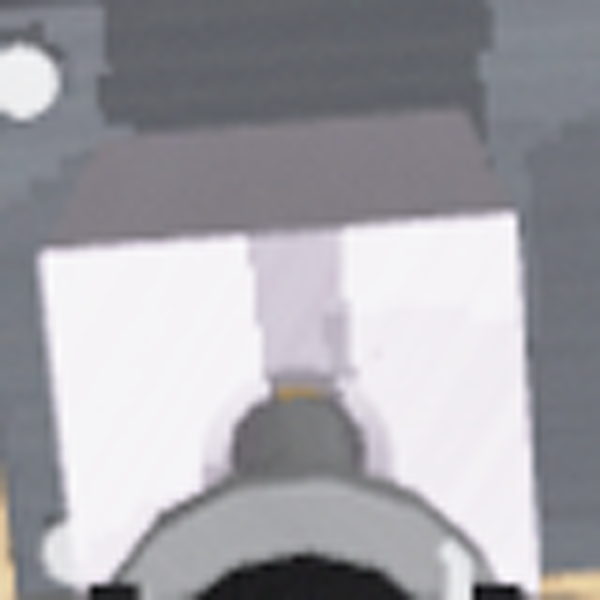

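Emit:
move_arm(plan=[{"travel": [0,0,-8],"rotation": [0,0,0],"hand": -1},{"travel": [0,0,-8],"rotation": [0,0,0],"hand": -1},{"travel": [0,0,-8],"rotation": [0,0,0],"hand": -1},{"travel": [0,0,0],"rotation": [0,0,0],"hand": -1}])

```text
time_s: 28.2
ee_pos: [0.5568, -0.2125, 0.139]
tcp_rot: [0.041, 0.707, -0.039, 0.705]
ft_force: [-0.0, 0.7, -1.1]
grip_width: 0.0253
```

Emit:
move_arm(plan=[{"travel": [0,0,-8],"rotation": [0,0,0],"hand": -1},{"travel": [0,0,-8],"rotation": [0,0,0],"hand": -1},{"travel": [0,0,-8],"rotation": [0,0,0],"hand": -1},{"travel": [0,0,0],"rotation": [0,0,0],"hand": -1}])

```text
time_s: 28.53
ee_pos: [0.5572, -0.2128, 0.1156]
tcp_rot: [0.041, 0.707, -0.039, 0.705]
ft_force: [-1.3, -0.1, -2.0]
grip_width: 0.025
```

Emit:
move_arm(plan=[{"travel": [0,0,-4],"rotation": [0,0,0],"hand": -1},{"travel": [0,0,-3],"rotation": [0,0,0],"hand": -1},{"travel": [0,0,-2],"rotation": [0,0,0],"hand": -1},{"travel": [0,0,0],"rotation": [0,0,0],"hand": -1}])

```text
time_s: 28.87
ee_pos: [0.558, -0.2133, 0.1083]
tcp_rot: [0.04, 0.706, -0.039, 0.706]
ft_force: [0.2, 1.3, -1.3]
grip_width: 0.0251
```

Run:
```python
from h import *
o=st();p=o["ee_pos"]
c=snap("wrist","w35")
```

```text
28.87 [ 0.558  -0.2133  0.1083] fing [[0.0, 0.001, -1.0], [0.112, 0.994, 0.001]] F [ 0.2  1.3 -1.3] w 0.0251 q [-0.57  0.32  1.63  0.    1.2  -2.03]
```

View pics/w35.png

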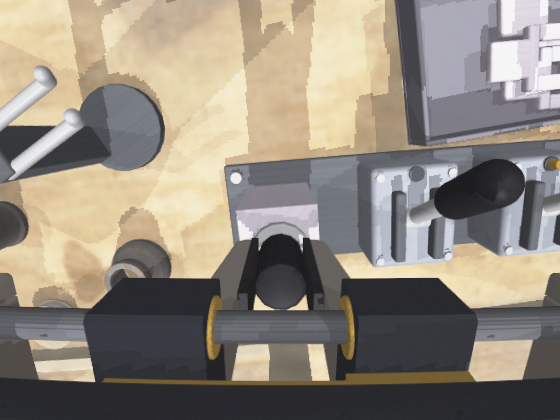

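Emit:
move_arm(plan=[{"travel": [0,0,-2],"rotation": [0,0,0],"hand": -1},{"travel": [0,0,-2],"rotation": [0,0,0],"hand": -1},{"travel": [0,0,0],"rotation": [0,0,0],"hand": -1}])

```text
time_s: 29.17
ee_pos: [0.5585, -0.2135, 0.106]
tcp_rot: [0.04, 0.706, -0.04, 0.706]
ft_force: [-3.3, 1.9, 6.8]
grip_width: 0.0248
```

Emit:
move_arm(plan=[{"travel": [0,0,-2],"rotation": [0,0,0],"hand": -1},{"travel": [0,0,0],"rotation": [0,0,0],"hand": -1},{"travel": [0,0,0],"rotation": [0,0,0],"hand": -1}])

```text
time_s: 29.42
ee_pos: [0.5586, -0.2136, 0.106]
tcp_rot: [0.04, 0.706, -0.04, 0.706]
ft_force: [-8.9, 4.2, 16.7]
grip_width: 0.0252
```

Run:
```python
from h import *
o=st();p=o["ee_pos"]
c=snap("wrist","w36",(200,170,360,290))
```

```text
29.42 [ 0.5586 -0.2136  0.106 ] fing [[0.001, 0.0, -1.0], [0.112, 0.994, 0.0]] F [-8.9  4.2 16.7] w 0.0252 q [-0.57  0.32  1.63  0.    1.19 -2.03]
scale 5.0
```

View pics/w36.png

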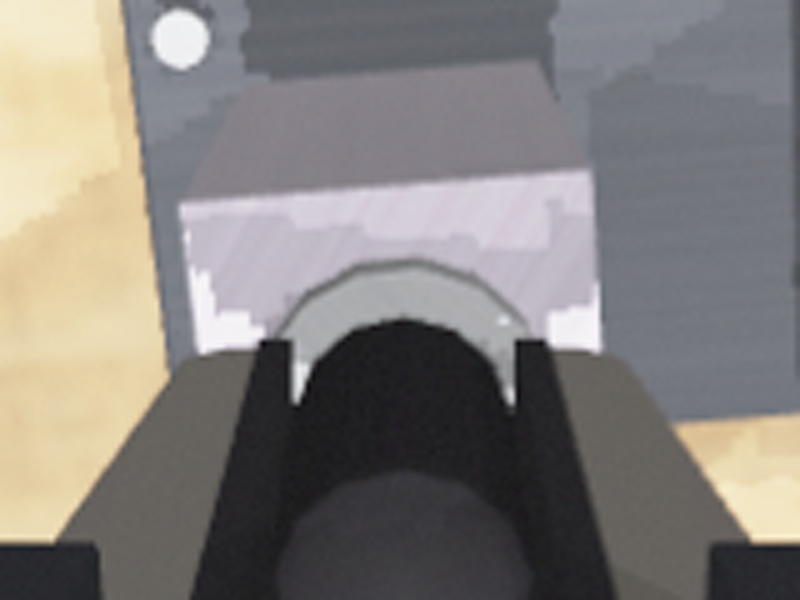

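Emit:
move_arm(plan=[{"travel": [0,0,1],"rotation": [0,0,0],"hand": -0.6},{"travel": [0,0,1],"rotation": [0,0,0],"hand": -0.2},{"travel": [0,0,0],"rotation": [0,0,0],"hand": 0.1},{"travel": [0,0,0],"rotation": [0,0,0],"hand": 0.2},{"travel": [0,0,0],"rotation": [0,0,0],"hand": 0.2}], grip_force=30)

```text
time_s: 29.88
ee_pos: [0.5581, -0.2133, 0.1043]
tcp_rot: [0.04, 0.706, -0.039, 0.706]
ft_force: [0.2, 0.8, 0.1]
grip_width: 0.0501
```

Emit:
move_arm(plan=[{"travel": [0,0,10],"rotation": [0,0,0],"hand": 0.2},{"travel": [0,0,25],"rotation": [0,0,0],"hand": 0.2},{"travel": [0,0,35],"rotation": [0,0,0],"hand": 0.2},{"travel": [0,0,40],"rotation": [0,0,0],"hand": 0.2},{"travel": [-10,10,30],"rotation": [0,0,0],"hand": 0.2}])

```text
time_s: 30.3
ee_pos: [0.5493, -0.2048, 0.2484]
tcp_rot: [0.04, 0.704, -0.041, 0.707]
ft_force: [1.1, -0.4, 0.3]
grip_width: 0.0551
```

Run:
```python
from h import *
o=st();p=o["ee_pos"]
c=snap("wrist","w37")
```

```text
30.3 [ 0.5493 -0.2048  0.2484] fing [[0.004, -0.001, -1.0], [0.113, 0.994, -0.001]] F [ 1.1 -0.4  0.3] w 0.0551 q [-0.56  0.16  1.53  0.    1.45 -2.02]
```

View pics/w37.png

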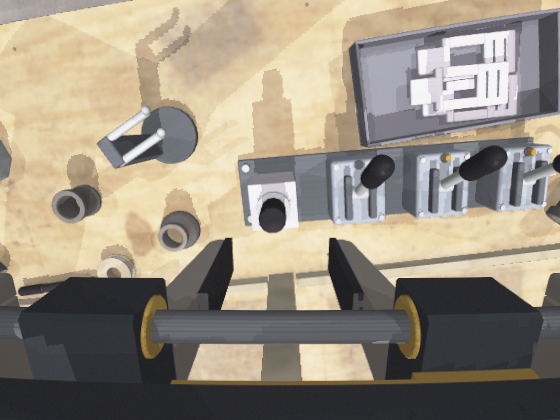

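Emit:
move_arm(plan=[{"travel": [-25,30,0],"rotation": [0,0,0],"hand": -1},{"travel": [-25,30,0],"rotation": [0,0,0],"hand": -1},{"travel": [-25,31,-10],"rotation": [0,0,0],"hand": -1},{"travel": [0,0,-35],"rotation": [0,0,0],"hand": -1},{"travel": [0,0,-35],"rotation": [0,0,0],"hand": -1}])

```text
time_s: 30.77
ee_pos: [0.4741, -0.1117, 0.1668]
tcp_rot: [0.038, 0.703, -0.04, 0.709]
ft_force: [0.8, -0.4, -0.5]
grip_width: 0.0235
```

Emit:
move_arm(plan=[{"travel": [0,0,-35],"rotation": [0,0,0],"hand": -1},{"travel": [0,0,-8],"rotation": [0,0,0],"hand": -1},{"travel": [0,0,0],"rotation": [0,0,0],"hand": -1}])

```text
time_s: 31.02
ee_pos: [0.4712, -0.1113, 0.1194]
tcp_rot: [0.041, 0.708, -0.039, 0.704]
ft_force: [0.4, -0.5, 0.0]
grip_width: 0.0039
```

Run:
```python
from h import *
o=st();p=o["ee_pos"]
c=snap("wrist","w38")
snap("top","t38",(200,150,350,260))
```

```text
31.02 [ 0.4712 -0.1113  0.1194] fing [[-0.004, 0.004, -1.0], [0.112, 0.994, 0.003]] F [ 0.4 -0.5  0. ] w 0.0039 q [-0.48  0.02  1.94  0.    1.19 -1.94]
scale 5.333333333333333
```

View pics/w38.png

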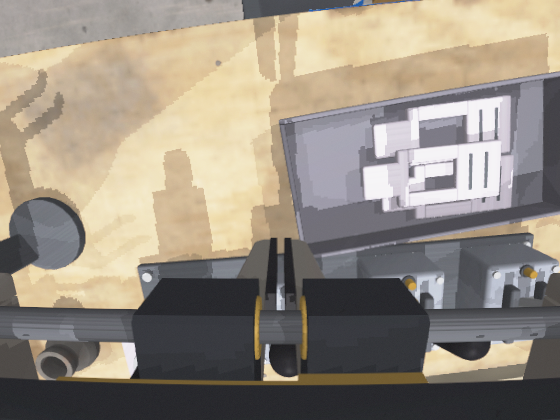

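View pics/t38.png

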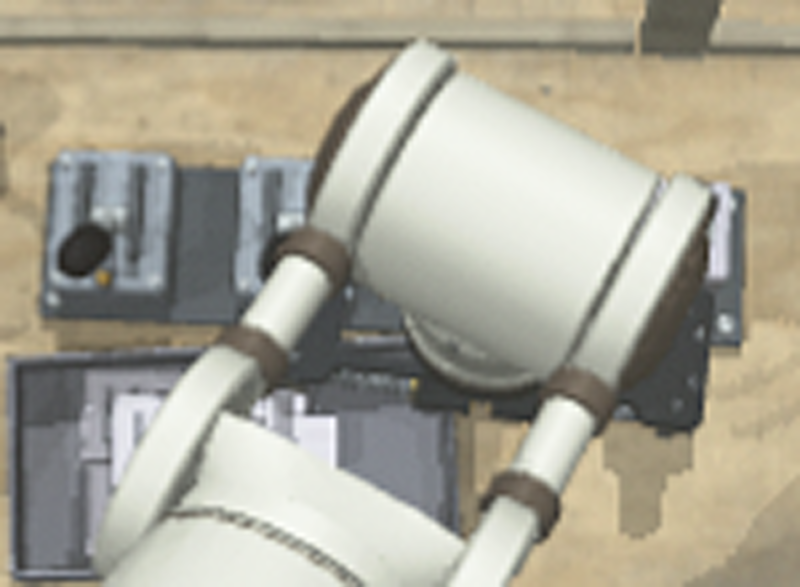

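Emit:
move_arm(plan=[{"travel": [15,0,0],"rotation": [0,0,0],"hand": -1},{"travel": [15,0,0],"rotation": [0,0,0],"hand": -1},{"travel": [12,0,0],"rotation": [0,0,0],"hand": -1},{"travel": [12,0,0],"rotation": [0,0,0],"hand": -1}])

```text
time_s: 31.45
ee_pos: [0.5293, -0.1133, 0.1249]
tcp_rot: [0.04, 0.705, -0.04, 0.707]
ft_force: [-2.7, -0.0, 2.0]
grip_width: 0.0003
```

Emit:
move_arm(plan=[{"travel": [12,0,0],"rotation": [0,0,0],"hand": -1},{"travel": [12,0,0],"rotation": [0,0,0],"hand": -1},{"travel": [8,0,0],"rotation": [0,0,0],"hand": -1},{"travel": [5,0,0],"rotation": [0,0,0],"hand": -1},{"travel": [0,0,0],"rotation": [0,0,0],"hand": -1}])

```text
time_s: 31.87
ee_pos: [0.5659, -0.1129, 0.1233]
tcp_rot: [0.04, 0.705, -0.04, 0.707]
ft_force: [-0.1, 0.5, -0.1]
grip_width: 0.0005
```

Run:
```python
from h import *
o=st();p=o["ee_pos"]
c=snap("wrist","w39")
```

```text
31.87 [ 0.5659 -0.1129  0.1233] fing [[0.004, -0.0, -1.0], [0.112, 0.994, 0.0]] F [-0.1  0.5 -0.1] w 0.0005 q [-0.41  0.25  1.68  0.    1.21 -1.87]
```

View pics/w39.png

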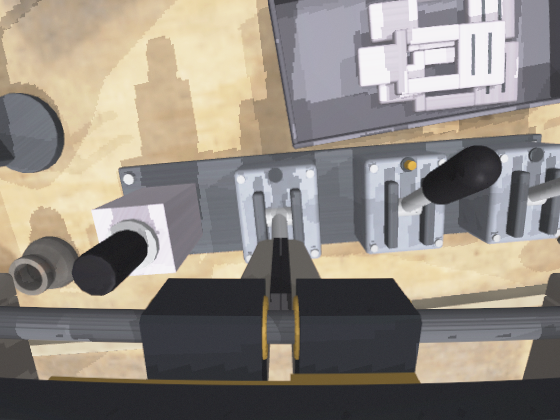

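Emit:
move_arm(plan=[{"travel": [3,0,0],"rotation": [0,0,0],"hand": -1},{"travel": [3,0,0],"rotation": [0,0,0],"hand": -1},{"travel": [0,0,0],"rotation": [0,0,0],"hand": -1}])

```text
time_s: 32.17
ee_pos: [0.5701, -0.1123, 0.1216]
tcp_rot: [0.04, 0.706, -0.039, 0.706]
ft_force: [-1.1, -0.8, 0.7]
grip_width: 0.0006
```

Emit:
move_arm(plan=[{"travel": [3,0,0],"rotation": [0,0,0],"hand": -1},{"travel": [3,0,0],"rotation": [0,0,0],"hand": -1},{"travel": [0,0,0],"rotation": [0,0,0],"hand": -1}])

```text
time_s: 32.42
ee_pos: [0.5745, -0.1121, 0.121]
tcp_rot: [0.04, 0.708, -0.039, 0.704]
ft_force: [-7.5, -0.7, 3.3]
grip_width: 0.0003
```

Emit:
move_arm(plan=[{"travel": [2,0,0],"rotation": [0,0,0],"hand": -1},{"travel": [0,0,0],"rotation": [0,0,0],"hand": -1},{"travel": [-15,0,0],"rotation": [0,0,0],"hand": -1},{"travel": [-20,0,20],"rotation": [0,0,0],"hand": -1},{"travel": [-20,0,30],"rotation": [0,0,0],"hand": -1}])

```text
time_s: 32.83
ee_pos: [0.5209, -0.1112, 0.169]
tcp_rot: [0.041, 0.708, -0.038, 0.704]
ft_force: [0.6, -1.3, 0.6]
grip_width: 0.0008
```

Emit:
move_arm(plan=[{"travel": [-20,10,30],"rotation": [0,0,0],"hand": -1},{"travel": [-20,30,10],"rotation": [0,0,0],"hand": -1},{"travel": [0,40,0],"rotation": [0,0,0],"hand": -1},{"travel": [0,40,0],"rotation": [0,0,0],"hand": -1},{"travel": [0,40,0],"rotation": [0,0,0],"hand": -1}])

```text
time_s: 33.25
ee_pos: [0.4836, 0.0492, 0.2128]
tcp_rot: [0.041, 0.705, -0.04, 0.707]
ft_force: [-0.2, -0.3, 1.3]
grip_width: 0.0005
```

Run:
```python
from h import *
o=st();p=o["ee_pos"]
c=snap("wrist","w40")
snap("top","t40",(200,150,350,260))
```

```text
33.25 [0.4836 0.0492 0.2128] fing [[0.004, 0.001, -1.0], [0.114, 0.993, 0.002]] F [-0.2 -0.3  1.3] w 0.0005 q [-0.15 -0.08  1.84  0.    1.37 -1.61]
scale 5.333333333333333
```

View pics/w40.png

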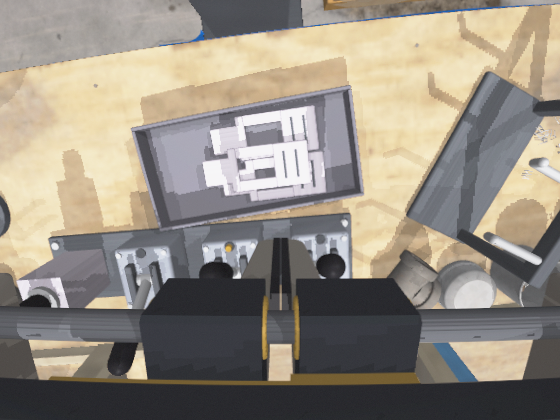

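View pics/t40.png

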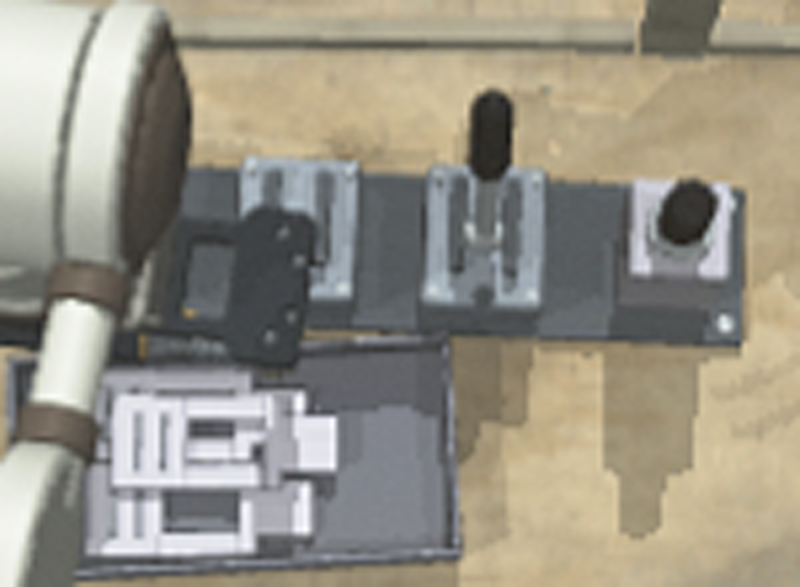

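Emit:
move_arm(plan=[{"travel": [-8,38,0],"rotation": [0,0,0],"hand": -1},{"travel": [0,0,-35],"rotation": [0,0,0],"hand": -1},{"travel": [0,0,-35],"rotation": [0,0,0],"hand": -1},{"travel": [0,0,-20],"rotation": [0,0,0],"hand": -1},{"travel": [0,0,0],"rotation": [0,0,0],"hand": -1}])

```text
time_s: 33.77
ee_pos: [0.4718, 0.0857, 0.1171]
tcp_rot: [0.04, 0.709, -0.039, 0.703]
ft_force: [-1.0, 0.5, 0.2]
grip_width: 0.0006
```

Emit:
move_arm(plan=[{"travel": [15,0,0],"rotation": [0,0,0],"hand": -1},{"travel": [15,0,0],"rotation": [0,0,0],"hand": -1},{"travel": [12,0,0],"rotation": [0,0,0],"hand": -1},{"travel": [12,0,0],"rotation": [0,0,0],"hand": -1}])

```text
time_s: 34.1
ee_pos: [0.5306, 0.0851, 0.1236]
tcp_rot: [0.04, 0.705, -0.04, 0.707]
ft_force: [-2.9, 0.8, 2.0]
grip_width: 0.0006
```

Emit:
move_arm(plan=[{"travel": [12,0,0],"rotation": [0,0,0],"hand": -1},{"travel": [12,0,0],"rotation": [0,0,0],"hand": -1},{"travel": [8,0,0],"rotation": [0,0,0],"hand": -1},{"travel": [8,0,0],"rotation": [0,0,0],"hand": -1},{"travel": [4,0,0],"rotation": [0,0,0],"hand": -1}])

```text
time_s: 34.52
ee_pos: [0.5743, 0.0851, 0.1224]
tcp_rot: [0.04, 0.705, -0.04, 0.707]
ft_force: [-2.6, -0.7, 1.4]
grip_width: 0.0001
```

Emit:
move_arm(plan=[{"travel": [3,0,0],"rotation": [0,0,0],"hand": -1},{"travel": [3,0,0],"rotation": [0,0,0],"hand": -1},{"travel": [0,0,0],"rotation": [0,0,0],"hand": -1}])

```text
time_s: 34.77
ee_pos: [0.5794, 0.0857, 0.1216]
tcp_rot: [0.04, 0.706, -0.039, 0.706]
ft_force: [-0.8, -1.2, -0.6]
grip_width: 0.0003
```

Emit:
move_arm(plan=[{"travel": [2,0,0],"rotation": [0,0,0],"hand": -1},{"travel": [2,0,0],"rotation": [0,0,0],"hand": -1},{"travel": [0,0,0],"rotation": [0,0,0],"hand": -1}])

```text
time_s: 35.02
ee_pos: [0.5806, 0.0857, 0.1211]
tcp_rot: [0.04, 0.708, -0.04, 0.704]
ft_force: [-8.4, -1.6, 4.9]
grip_width: 0.0004
```

End stop (8 N). Retreat and go to the middle unit.

Emit:
move_arm(plan=[{"travel": [-15,0,0],"rotation": [0,0,0],"hand": -1},{"travel": [-20,0,20],"rotation": [0,0,0],"hand": -1},{"travel": [-25,0,30],"rotation": [0,0,0],"hand": -1},{"travel": [-25,-10,30],"rotation": [0,0,0],"hand": -1},{"travel": [-20,-20,10],"rotation": [0,0,0],"hand": -1}])

```text
time_s: 35.43
ee_pos: [0.4792, 0.0567, 0.2164]
tcp_rot: [0.039, 0.703, -0.038, 0.709]
ft_force: [1.2, -0.5, 0.7]
grip_width: 0.0002
```

Run:
```python
from h import *
o=st();p=o["ee_pos"]
c=snap("wrist","w41")
```

```text
35.43 [0.4792 0.0567 0.2164] fing [[0.009, 0.001, -1.0], [0.11, 0.994, 0.002]] F [ 1.2 -0.5  0.7] w 0.0002 q [-0.13 -0.1   1.85  0.    1.37 -1.6 ]
```

View pics/w41.png

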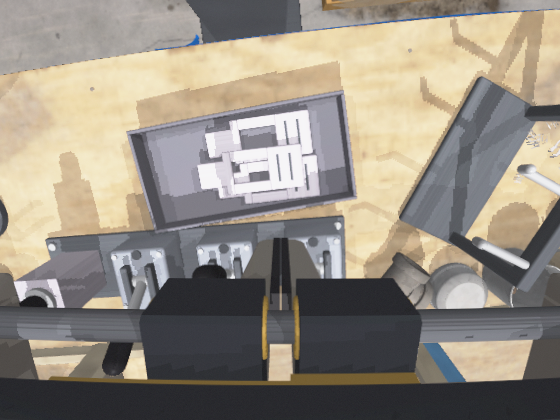

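Emit:
move_arm(plan=[{"travel": [-4,-36,0],"rotation": [0,0,0],"hand": -1},{"travel": [-4,-35,0],"rotation": [0,0,0],"hand": -1},{"travel": [0,0,-35],"rotation": [0,0,0],"hand": -1},{"travel": [0,0,-35],"rotation": [0,0,0],"hand": -1},{"travel": [0,0,-22],"rotation": [0,0,0],"hand": -1}])

```text
time_s: 35.9
ee_pos: [0.4693, -0.0156, 0.1173]
tcp_rot: [0.041, 0.706, -0.04, 0.706]
ft_force: [0.0, 0.2, -0.2]
grip_width: 0.0003
```

Emit:
move_arm(plan=[{"travel": [15,0,0],"rotation": [0,0,0],"hand": -1},{"travel": [15,0,0],"rotation": [0,0,0],"hand": -1},{"travel": [12,0,0],"rotation": [0,0,0],"hand": -1},{"travel": [12,0,0],"rotation": [0,0,0],"hand": -1},{"travel": [12,0,0],"rotation": [0,0,0],"hand": -1}])

```text
time_s: 36.32
ee_pos: [0.5366, -0.0152, 0.1197]
tcp_rot: [0.04, 0.706, -0.039, 0.706]
ft_force: [-2.4, 0.2, 2.3]
grip_width: 0.0008
```

Emit:
move_arm(plan=[{"travel": [12,0,0],"rotation": [0,0,0],"hand": -1},{"travel": [8,0,0],"rotation": [0,0,0],"hand": -1},{"travel": [7,0,0],"rotation": [0,0,0],"hand": -1},{"travel": [4,0,0],"rotation": [0,0,0],"hand": -1},{"travel": [0,0,0],"rotation": [0,0,0],"hand": -1}])

```text
time_s: 36.73
ee_pos: [0.5676, -0.0153, 0.1194]
tcp_rot: [0.04, 0.706, -0.039, 0.706]
ft_force: [-1.0, -0.6, 0.9]
grip_width: 0.0005
```

Emit:
move_arm(plan=[{"travel": [3,0,0],"rotation": [0,0,0],"hand": -1},{"travel": [3,0,0],"rotation": [0,0,0],"hand": -1},{"travel": [3,0,0],"rotation": [0,0,0],"hand": -1},{"travel": [0,0,0],"rotation": [0,0,0],"hand": -1}])

```text
time_s: 37.07
ee_pos: [0.5758, -0.0151, 0.1194]
tcp_rot: [0.04, 0.706, -0.039, 0.706]
ft_force: [-3.5, 0.3, -0.5]
grip_width: 0.0003
```

Emit:
move_arm(plan=[{"travel": [2,0,0],"rotation": [0,0,0],"hand": -1},{"travel": [1,0,0],"rotation": [0,0,0],"hand": -1},{"travel": [0,0,0],"rotation": [0,0,0],"hand": -1}])

```text
time_s: 37.32
ee_pos: [0.5765, -0.0152, 0.119]
tcp_rot: [0.04, 0.708, -0.039, 0.704]
ft_force: [-10.1, -0.1, 3.4]
grip_width: 0.0005
```

Emit:
move_arm(plan=[{"travel": [-15,0,0],"rotation": [0,0,0],"hand": -1},{"travel": [-20,0,20],"rotation": [0,0,0],"hand": -1},{"travel": [-25,0,30],"rotation": [0,0,0],"hand": -1},{"travel": [-20,0,35],"rotation": [0,0,0],"hand": -1},{"travel": [-10,-10,35],"rotation": [0,0,0],"hand": -1}])

```text
time_s: 37.73
ee_pos: [0.4876, -0.024, 0.2409]
tcp_rot: [0.04, 0.706, -0.039, 0.706]
ft_force: [0.1, -0.7, -0.4]
grip_width: 0.0003
```

Emit:
move_arm(plan=[{"travel": [0,-35,20],"rotation": [0,0,0],"hand": -1},{"travel": [-5,-40,0],"rotation": [0,0,0],"hand": -1},{"travel": [-5,-40,0],"rotation": [0,0,-5],"hand": -1},{"travel": [-5,-40,0],"rotation": [0,0,-5],"hand": -1},{"travel": [-5,-40,0],"rotation": [0,0,-5],"hand": -1}])

```text
time_s: 38.15
ee_pos: [0.4695, -0.2226, 0.2608]
tcp_rot: [0.133, 0.693, -0.133, 0.696]
ft_force: [0.6, 0.7, -0.9]
grip_width: 0.0004
```

Emit:
move_arm(plan=[{"travel": [-5,-40,0],"rotation": [0,0,-5],"hand": -1},{"travel": [-5,-40,0],"rotation": [0,0,-5],"hand": -1},{"travel": [-10,-40,0],"rotation": [0,0,-5],"hand": -1},{"travel": [-10,-40,0],"rotation": [0,0,-5],"hand": -1},{"travel": [0,0,0],"rotation": [0,0,0],"hand": -1}])

```text
time_s: 38.57
ee_pos: [0.4372, -0.3871, 0.2598]
tcp_rot: [0.252, 0.659, -0.255, 0.661]
ft_force: [0.2, -0.6, 0.1]
grip_width: 0.0001
```

Run:
```python
from h import *
o=st();p=o["ee_pos"]
c=snap("top","t42",(150,140,450,290))
c=snap("scene","s42",(130,130,380,310))
```

```text
38.57 [ 0.4372 -0.3871  0.2598] fing [[0.002, -0.004, -1.0], [0.669, 0.743, -0.002]] F [ 0.2 -0.6  0.1] w 0.0001 q [-0.93  0.15  1.52 -0.    1.47 -1.77]
scale 2.6666666666666665
scale 3.2
```

View pics/t42.png

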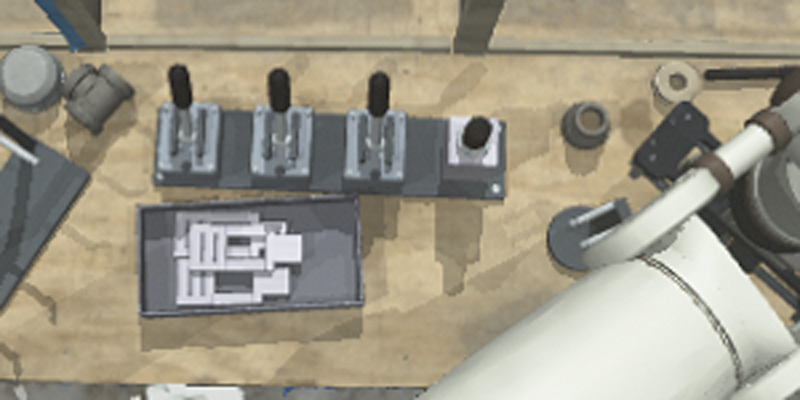

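View pics/s42.png

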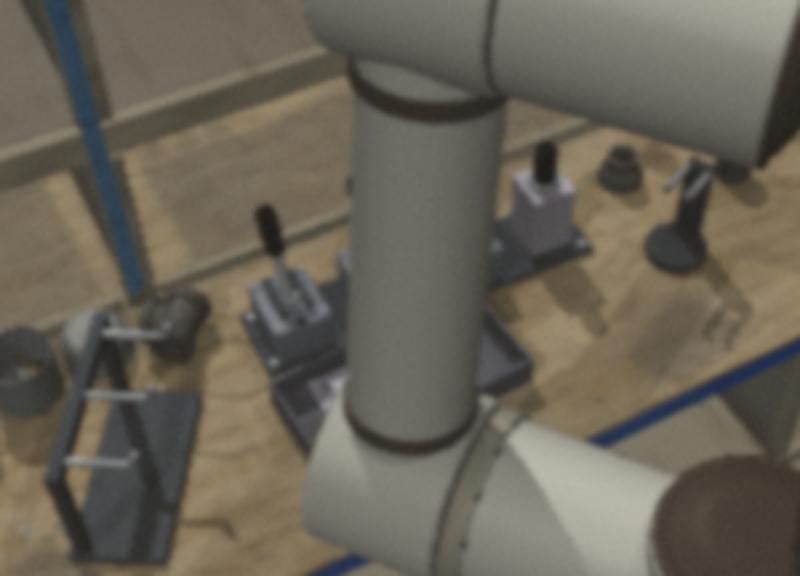

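Run:
```python
from h import *
c=camera("top");s=8/3
for n,h in [("1",(.5616,-.1136)),("2",(.564,-.0136)),("3",(.567,.0863))]:
    for th in (.25,.35,.45): print(n,th,((proj(c,[[h[0]+.109*np.sin(th),h[1],.053+.109*np.cos(th)]])-[150,140])*s).round(0))
print("key top if home",((proj(c,[[.559,-.2135,.141]])-[150,140])*s).round(0),"collar",((proj(c,[[.559,-.2135,.096]])-[150,140])*s).round(0))
snap("top","t43",(200,155,290,215))
```

```text
1 0.25 [[377.  94.]]
1 0.35 [[377.  85.]]
1 0.45 [[377.  76.]]
2 0.25 [[274.  90.]]
2 0.35 [[274.  81.]]
2 0.45 [[275.  72.]]
3 0.25 [[172.  86.]]
3 0.35 [[173.  77.]]
3 0.45 [[174.  69.]]
key top if home [[478. 129.]] collar [[472. 140.]]
scale 8.88888888888889
```

View pics/t43.png

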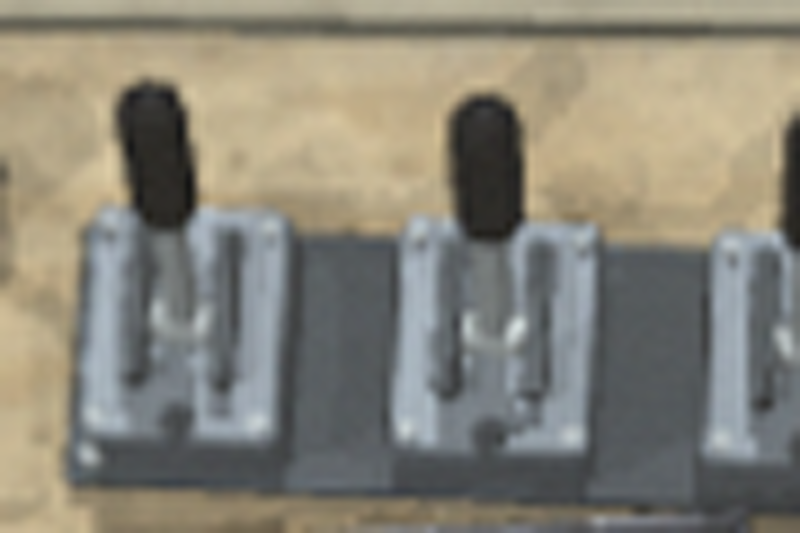

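```bash
python3 -c "
from h import *
st();print(hand_in())"
```

```text
38.77 [ 0.4398 -0.3797  0.26  ] fing [[0.002, -0.0, -1.0], [0.661, 0.75, 0.002]] F [-0.5  1.   0.5] w 0.0004 q [-0.92  0.15  1.52  0.    1.47 -1.77]
the job is handed in; nothing more can be done
None
```

The job is done and was handed in at about 38.8 s of the 210 s allowed. `hand_in()` reports no verdict, so what follows is from my own checks.

- **Tags:** All three tags were lifted off their hooks and laid in the tray. The tray was knocked about 26 mm aside partway through, so I measured it again before placing the second and third tags. The third tag lies on top of the other two.
- **Key:** The key rod is fully home, collar down on the block. The push was stopped by the block at about 17 N, and the handle shows in the top camera picture where it should be when home.
- **Levers:** Counting from the key-tube end, I threw them in the order first, third, middle, following the studs as they sank. Each one met its end stop at 7–10 N.

**Last checks:** The final top picture shows all three studs down and the lever tips within a few pixels of where 0.45 rad over puts them. The tray is level by eye. The tee, reducer and coupling appear where they were, though I judged that by eye and did not measure it. The robot stands clear with no contact force. No check failed or disagreed.

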